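Put the drilling accessories back in their trays

ROBOT

A 6-joint arm with a two-finger parallel gripper is mounted at the origin on the work surface. World frame = base frame: x ahead of the robot, y to its left, z up, the work surface at z = 0. Lengths are in mm, angles in degrees, forces in N, time in s.
With the tool pointing down it reaches from about 350 to 925 mm from the base axis. Payload 6.4 kg.
Tool frame: the origin (TCP) lies between the finger pads; the fingertips stand 8 mm ahead of it and the grasp point (between the pads) lies 11 mm behind it; z points along the fingers, y is the line along which they close (so a half turn about z gives the same grasp; the last joint's range is limited). The gripper opens to 94 mm and grips with 3 to 60 N. Pads are 16 mm wide; open, the fingers measure 119 mm over their backs; the gripper's body (75 mm by 177 mm) begins 78 mm behind the grasp point.
Start: joints at [64.395, 14.043, 89.255, -0, 76.702, -9.975], TCP at [175.125, 625.975, 188.355] pointing down, gripper open.
Joint ranges: [-179.41, 179.41], [-58.25, 129.5], [7.25, 145.43], [-54.29, 234.29], [11.92, 165.04], [-157.13, 157.13]. Speed limits (degrees/s): [147.25, 147.25, 180, 180, 180, 180].

INTERFACE

Orientations are given as a 3x3 rotation matrix whose columns are the frame's x, y, z axes.
In Python, from bench import env gives the robot as it stands. The module is installed in compiled form; this text tells all that it offers.
- The arm moves only by the tool move_arm, never from a script. Its argument "deltas" is a list of rows, each a list of 4 numbers: the shift along the tool's x, y, z in mm, then the turn about the tool's z in degrees. In form: [[dx, dy, dz, twist], ...]. A call has 1 to 10 rows; each row shifts and turns the commanded pose from where the row before left it, along the tool's axes as they then stand; what a row does not reach is not made up. A row lasts 1/12 s, in which the tool goes at most 41.7 mm and 7.16 degrees, less where a joint would pass 70% of its speed; a pose out of reach is approached as far as the arm can. A call is refused whole if a number of a shift passes 41.7 or a number of a turn 7.16, either way. A call with a gripper value outside its range is refused whole. "jaw" is the finger opening in mm, from 0 to 94, set as the call begins (left out, the last holds). The fingers move at their own pace and stop on an object; "grip_force" is the grip in N (left out, the last holds). Time passes only in rows, so rows that do not move let the fingers close. It gives the time, the measured TCP pose, the force, the opening and the grip force at its end, in the units of the state.
- env.get_obs(): the state, without advancing time (a new reading comes with each control period).
- env.capture(name): name is "scene" or "top" or "wrist"; returns a dict with "frame" (400x640x3 uint8, blue, green, red), "camera_matrix" (3x3 intrinsics, pixels), "rvec" (rotation vector, rad) and "tvec" (3), from world to camera coordinates, as OpenCV has them. Camera axes: x right, y down, z forward; pixel columns grow to the right and rows downward; lengths in mm; the calibration is good to about 2 mm. A picture is of the moment at which its call begins. There is no depth.
- env.hand_in(): hands the job in; it is judged then, once.
The state is a dict: "time": time; "joint_pos": joint angles; "dq": joint speeds; "joint_efforts": joint torques, N m; "position": TCP position; "orientation": TCP orientation; "ft_force": force on the tool from outside, world axes, zero at the start; "torque": the same for the moment, N m; "finger_gap": opening from 0.0 (shut) to 1.0 (fully open); "grip_force": force on a finger pad.
Only numpy, scipy, OpenCV 4.12 (cv2) and the standard library are available. Lean on these libraries where they do the work, as an engineer would, in place of code of your own. Each camera call takes 0.05 s, during which the arm holds its last target. There are 200 camera calls.

TASK

Clear up the drilling bench: put the two hole saws, the two step blocks and the chuck key that lie loose on the bench back in the trays that already hold one of their kind, set down and not dropped. Each should rest on the tray's floor, not on anything else or on the rim: the hole saws standing on their teeth, the step blocks standing on their bases, the key lying flat.

Things in the scene. Friction and masses are not known exactly. Their poses are not given: they have to be found in the camera images.
- big_saw_mid (a point): The larger loose hole saw: a plain steel cup 51 mm across, 45 mm tall, standing on the bench on its teeth, flat closed end up (threaded hole in the middle of the top, two pin holes beside it, slots in the side). Grip across the diameter. This point is its centre, 22.5 mm above the teeth tips; z up.
- small_saw_mid (a point): The smaller loose hole saw: a plain steel cup 38 mm across, 45 mm tall, standing on the bench on its teeth, flat closed end up (threaded hole in the middle of the top, two pin holes beside it, slots in the side). Grip across the diameter. This point is its centre, 22.5 mm above the teeth tips; z up.
- block_a_mid (a point): Steel step block (clamping block), one of two alike: 60 mm long, 30 wide, five equal stairs 12, 19, 26, 33, 40 mm high, about 0.36 kg, on its flat base. x: along its length, up the stairs; y: across the 30 mm width (parallel sides to grip); z up. This point: 20 mm above the base, mid-width, near the centre of mass, 36 mm from the low end and 24 mm from the tall end.
- block_b_mid (a point): Steel step block (clamping block), one of two alike: 60 mm long, 30 wide, five equal stairs 12, 19, 26, 33, 40 mm high, about 0.36 kg, on its flat base. x: along its length, up the stairs; y: across the 30 mm width (parallel sides to grip); z up. This point: 20 mm above the base, mid-width, near the centre of mass, 36 mm from the low end and 24 mm from the tall end.
- key_mid (a point): Loose T-handled chuck key, steel, lying flat: round shank 14 mm thick along x, from 34 mm behind this point to its toothed end 32 mm ahead (a 9 mm pin goes on to 42 mm); cross bar along y, 72 mm long, 8 mm thick with 14 mm ends, 26 mm behind this point. Grip across the shank at this point, which is mid-shank, 7 mm above what it lies on. z up.
- tray_saws: The tray for hole saws. Low aluminium tray, dark liner, fixed, 200 (its x) x 140 (y) x 25 mm high, walls and floor 4 mm thick; label holder on its -x end, towards the robot. Origin: centre of underside. All three trays are alike but for what is in them: one loose hole saw, 32 mm across, 45 mm tall, stands 68 mm (+-3) from its centre towards -x; the rest is free.
- tray_blocks: The tray for step blocks. Low aluminium tray, dark liner, fixed, 200 (its x) x 140 (y) x 25 mm high, walls and floor 4 mm thick; label holder on its -x end, towards the robot. Origin: centre of underside. All three trays are alike but for what is in them: one loose step block stands 68 mm (+-3) from its centre towards -x, its 60 mm length along y; the rest is free.
- tray_keys: The tray for chuck keys. Low aluminium tray, dark liner, fixed, 200 (its x) x 140 (y) x 25 mm high, walls and floor 4 mm thick; label holder on its -x end, towards the robot. Origin: centre of underside. All three trays are alike but for what is in them: one loose chuck key lies 55 mm (+-3) from its centre towards -x, its shank along y, cross bar along x; the rest is free.
Things that resemble listed ones, but are neither listed nor needed, are in the scene too. Leave any orange, red or turquoise look-alike of the part that bears big_saw_mid alone.

How it is judged (in metres and radians):
At the end, for the whole second after the job is handed in: Each loose hole saw, step block and key has its centre inside its kind's tray (within 88 mm lengthwise, 62 mm crosswise of the tray's centre), within 5 mm of its resting height on the tray's floor, tilted under 0.12 rad (the key either face up), at rest (under 20 mm/s) (x of big_saw_mid in the frame of tray_saws between -0.088 and 0.088 m and y of big_saw_mid in the frame of tray_saws between -0.062 and 0.062 m and z of big_saw_mid in the frame of tray_saws between 0.0215 and 0.0315 m and angle between each of big_saw_mid, small_saw_mid, block_a_mid, block_b_mid's own z axis and vertical below 0.12 rad and linear speed of each of big_saw, small_saw, block_a, block_b, key below 0.02 m/s and x of small_saw_mid in the frame of tray_saws between -0.088 and 0.088 m and y of small_saw_mid in the frame of tray_saws between -0.062 and 0.062 m and z of small_saw_mid in the frame of tray_saws between 0.0215 and 0.0315 m and x of block_a_mid in the frame of tray_blocks between -0.088 and 0.088 m and y of block_a_mid in the frame of tray_blocks between -0.062 and 0.062 m and z of block_a_mid in the frame of tray_blocks between 0.019 and 0.029 m and x of block_b_mid in the frame of tray_blocks between -0.088 and 0.088 m and y of block_b_mid in the frame of tray_blocks between -0.062 and 0.062 m and z of block_b_mid in the frame of tray_blocks between 0.019 and 0.029 m and x of key_mid in the frame of tray_keys between -0.088 and 0.088 m and y of key_mid in the frame of tray_keys between -0.062 and 0.062 m and z of key_mid in the frame of tray_keys between 0.006 and 0.016 m and angle between the z axis of key_mid and the z axis of tray_keys, either way round below 0.12 rad); the robot touches nothing.
It fails at once if one of the five things is dropped (falling free of the fingers faster than 0.8 m/s, a fall of over 30 mm) ((linear speed of big_saw above 0.8 m/s and contact force between big_saw and the fingers below 0.05 N) or (linear speed of small_saw above 0.8 m/s and contact force between small_saw and the fingers below 0.05 N) or (linear speed of block_a above 0.8 m/s and contact force between block_a and the fingers below 0.05 N) or (linear speed of block_b above 0.8 m/s and contact force between block_b and the fingers below 0.05 N) or (linear speed of key above 0.8 m/s and contact force between key and the fingers below 0.05 N)).
It also fails if it takes over 128 s, if anything falls off the work surface, if the arm or the gripper's body presses on something with over 40 N, if the wrist force passes 120 N, or if a joint passes its speed limit or range.

## Working session

There is one attempt and no reset: what is moved stays moved. The work goes in short steps, Python scripts to look and compute and a tool call to move; the robot and the scene stay as the last step left them, time stands still between calls to the robot, and variables do not carry over. Pictures are saved under pics/ and viewed, at most 14 in all, crops included, and the job is handed in when it is done.

Besides the shell and the picture viewer there is one more tool, called after "Emit:" as name(argument=value, ...), one argument or row to a line, values as JSON. move_arm: Moves the arm, as the interface text tells. Its arguments: {"type":"object","properties":{"deltas":{"type":"array","items":{"type":"array","items":{"type":"number"}}},"jaw":{"type":"number"},"grip_force":{"type":"number"}},"required":["deltas"]}

```bash
mkdir -p pics; cat > h.py <<'E'
import cv2, numpy as np
from bench import env
def cap(n,f):
    c=env.capture(n); cv2.imwrite('pics/'+f,c['frame']); np.savez('pics/'+f+'.npz',K=c['camera_matrix'],r=c['rvec'],t=c['tvec']); return c
def ray(f,u,v,z):
    d=np.load('pics/'+f+'.npz'); R=cv2.Rodrigues(d['r'])[0]; t=d['t'].reshape(3)
    o=-R.T@t; w=R.T@np.linalg.inv(d['K'])@np.array([u,v,1.]); return o+w*(z-o[2])/w[2]
def proj(f,p):
    d=np.load('pics/'+f+'.npz'); return cv2.projectPoints(np.array(p,float).reshape(-1,1,3),d['r'],d['t'],d['K'],None)[0].reshape(-1,2)
E
python3 - <<'E'
from h import *
for n in('scene','top','wrist'): cap(n,n+'0.png')
o=env.get_obs(); print(o['time'],o['position'],o['orientation'],o['finger_gap'])
E
```

```text
0.15 [174.8962661  625.54803617 187.5531059 ] [[-9.63030868e-01  2.69390379e-01 -6.08462470e-04]
 [ 2.69390956e-01  9.63030059e-01 -1.27203721e-03]
 [ 2.43293062e-04 -1.38892539e-03 -9.99999006e-01]] 0.9989560694461361
```

View pics/top0.png

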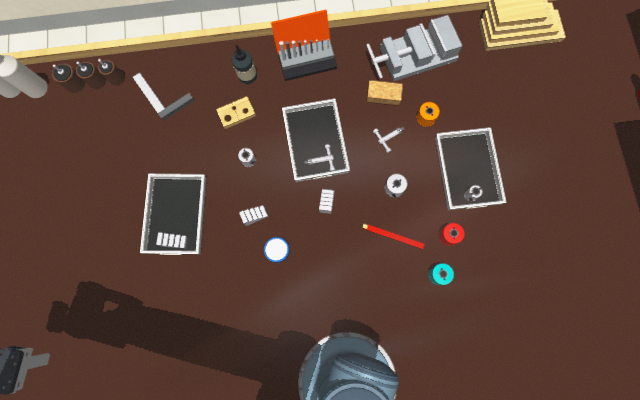

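View pics/scene0.png

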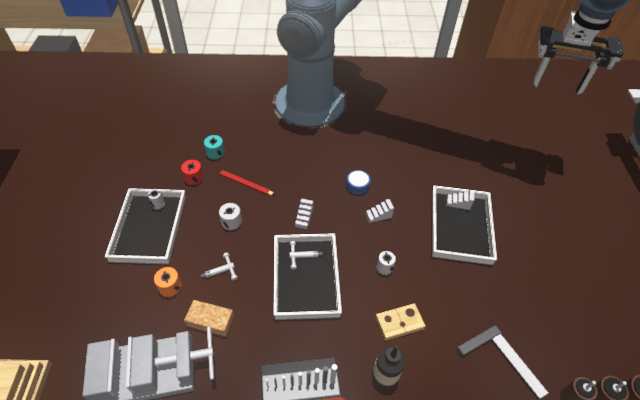

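Candidates in the top view:
- **Big saw:** steel (397,185). Look-alikes are orange (429,112), red (454,233), turquoise (443,273) and the tray saw (475,192).
- **Small saw:** (247,157).
- **Blocks:** (254,214) and (326,201). The one at (171,240) is already in its tray.
- **Key:** (389,138). The one at (322,159) is already in its tray.
- **Trays:** saws (471,168), blocks (173,214), keys (316,140).

I choose the plain steel ones and check them in a crop.

```bash
python3 - <<'E'
from h import *
im=cv2.imread('pics/top0.png')
cv2.imwrite('pics/crop1.png',cv2.resize(im[95:265,225:425],(800,680),interpolation=cv2.INTER_CUBIC)[:600])
f='top0.png'
print('bigsaw',ray(f,397,183,45),'small',ray(f,247,155,45))
for n,c in dict(saws=[(437,135),(491,129),(505,206),(451,208)],blocks=[(149,175),(204,175),(199,253),(141,252)],keys=[(283,106),(336,100),(349,172),(296,180)]).items():
    P=np.array([ray(f,*q,25) for q in c]); print(n,P.mean(0).round(),P[:,:2].round().tolist())
for n,q in dict(b1=(254,214),b2=(326,201),key=(390,138)).items(): print(n,ray(f,*q,10).round())
E
```

```text
bigsaw [ 456.68976528 -192.07001264   45.        ] small [581.42214704 174.92228514  45.        ]
saws [ 473. -391.   25.] [[576.0, -322.0], [573.0, -466.0], [365.0, -457.0], [379.0, -320.0]]
blocks [461. 377.  25.] [[569.0, 433.0], [550.0, 293.0], [351.0, 320.0], [373.0, 462.0]]
keys [609.  -5.  25.] [[713.0, 70.0], [711.0, -73.0], [507.0, -78.0], [505.0, 60.0]]
b1 [434. 177.  10.]
b2 [443. -10.  10.]
key [ 590. -201.   10.]
```

View pics/crop1.png

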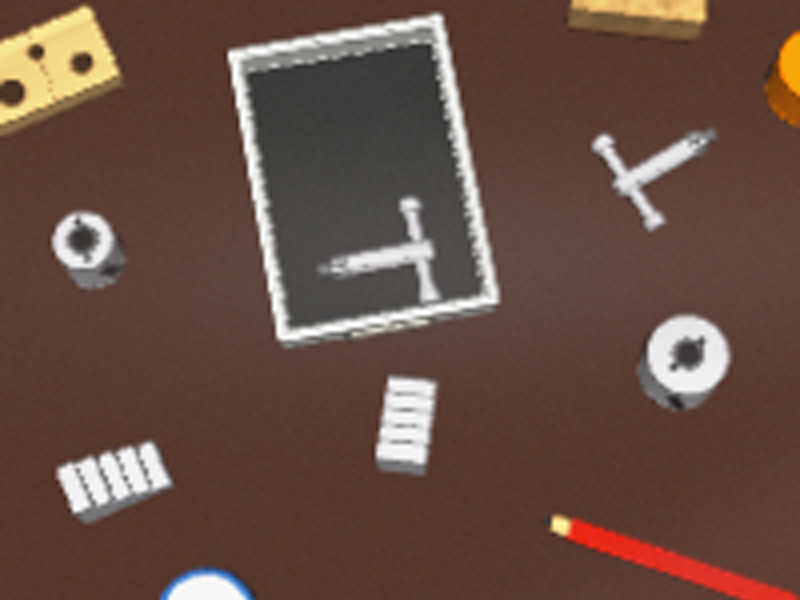

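The crop confirms plain steel parts: small saw (247,157), big saw (397,185), blocks (254,214) and (326,201), key (389,138). I set out for block 1 first.

```bash
cat >> h.py <<'E'
def go(x,y,z,yd=None):
    """print shift in current tool axes to world target, and twist to bring jaw line (tool y) to world angle yd (mod 180); shift is before twist"""
    o=env.get_obs(); p=o['position']; R=o['orientation']
    d=R.T@(np.array([x,y,z])-p); a=np.degrees(np.arctan2(R[1,1],R[0,1]))
    tw=None if yd is None else (a-yd+90)%180-90
    s=R.T@(np.array([x,y,p[2]])-p)
    print('t',round(o['time'],2),'pos',p.round(1),'jawang',round(a,1),'j6',np.round(o['joint_pos'][5],1),'| shift',d.round(1),'twist',None if tw is None else round(tw,1))
E
python3 - <<'E'
from h import *
f='top0.png'
def A(c,z): return ray(f,225+c[0]/4-.4,95+c[1]/4-.4,z)
def ang(a,b): d=b-a; return np.degrees(np.arctan2(d[1],d[0])).round(1)
print('b1',ang(A((72,492),25),A((160,465),25)),'b2',ang(A((402,468),20),A((412,380),20)))
print('key',ang(A((625,187),7),A((700,140),7)),A((625,187),7),A((700,140),7))
go(434,177,190)
E
```

```text
b1 -80.2 b2 -14.0
key -64.7 [ 585.17254286 -176.30785084    7.        ] [ 611.28025296 -231.44941922    7.        ]
t 0.15 pos [174.9 625.5 187.6] jawang 74.4 j6 -10.0 | shift [-370.4 -362.2   -2. ] twist None
```

View pics/wrist0.png

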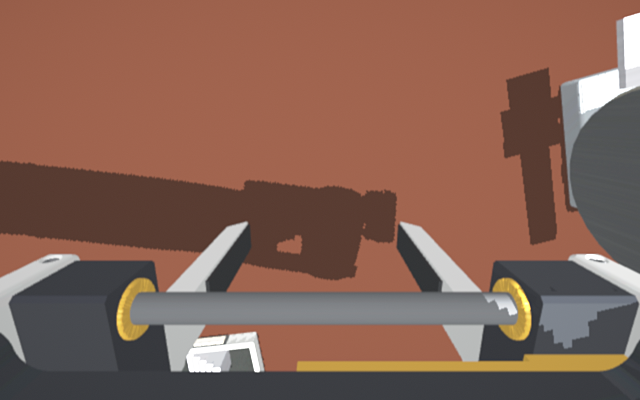

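The wrist view shows the fingers, with jaw centre near (322,225), over empty bench. Going above block 1.

Emit:
move_arm(
  deltas=[
    [-23,-22.6,0,0],
    [-23,-22.6,0,0],
    [-23,-22.6,0,0],
    [-23,-22.6,0,0],
    [-23,-22.6,0,0],
    [-23,-22.6,0,0],
    [-23,-22.6,0,0],
    [-23,-22.6,0,0],
    [-23,-22.6,0,0],
    [-23,-22.6,0,0],
  ],
)

```text
time: 0.98
position: [336.0, 344.9, 188.1]
orientation: [[-0.963, 0.269, -0.0], [0.269, 0.963, -0.0], [0.0, -0.0, -1.0]]
ft_force: [1.3, 0.6, 0.1]
finger_gap: 1.002
grip_force: 0.0
```

Emit:
move_arm(
  deltas=[
    [-23,-22.6,0,0],
    [-23,-22.6,0,0],
    [-23,-22.6,0,0],
    [-23,-22.6,0,0],
    [-23,-22.6,0,0],
    [-25,-23,0,0],
    [0,0,0,0],
  ],
)

```text
time: 1.57
position: [436.0, 173.9, 188.4]
orientation: [[-0.961, 0.275, 0.001], [0.275, 0.961, -0.001], [-0.001, -0.001, -1.0]]
ft_force: [-0.4, -0.0, 0.2]
finger_gap: 1.006
grip_force: 0.0
```

Emit:
move_arm(
  deltas=[
    [0,0,0,7.1],
    [0,0,0,7.1],
    [0,0,0,7.1],
    [0,0,0,7.1],
    [0,0,0,7.1],
    [0,0,0,7.1],
    [0,0,0,7.1],
    [0,0,0,7.1],
    [0,0,0,7.1],
    [0,0,0,0],
  ],
)

```text
time: 2.4
position: [433.4, 178.2, 188.1]
orientation: [[-0.18, 0.984, -0.001], [0.984, 0.18, 0.0], [0.0, -0.001, -1.0]]
ft_force: [-0.9, -0.0, 0.4]
finger_gap: 0.999
grip_force: 0.0
```

```bash
python3 - <<'E'
from h import *
cap('wrist','w1.png'); go(434,177,190,10); print(proj('w1.png',[[434,177,25]]))
E
```

```text
t 2.45 pos [433.4 178.2 188.1] jawang 10.6 j6 -2.2 | shift [-1.2  0.3 -1.9] twist 0.6
[[324.35712627 181.9506638 ]]
```

View pics/w1.png

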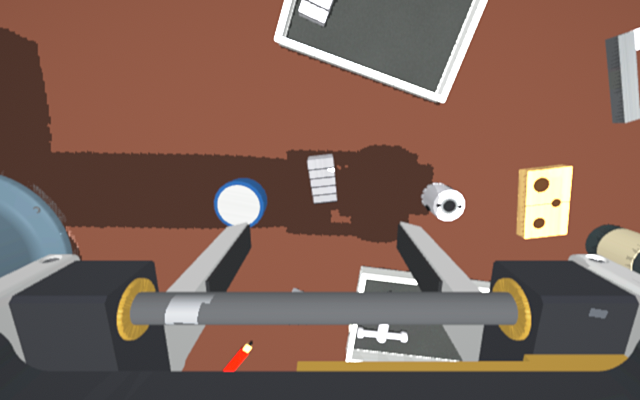

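Block 1 is at (322,178), just ahead of the fingers. The small saw is at (443,202) and the blocks tray at the top. Zooming in once.

```bash
python3 - <<'E'
from h import *
im=cv2.imread('pics/w1.png')
cv2.imwrite('pics/c2.png',cv2.resize(im[140:220,290:370],(640,640),interpolation=cv2.INTER_CUBIC)[:600])
E
```

```text
(no output)
```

View pics/c2.png

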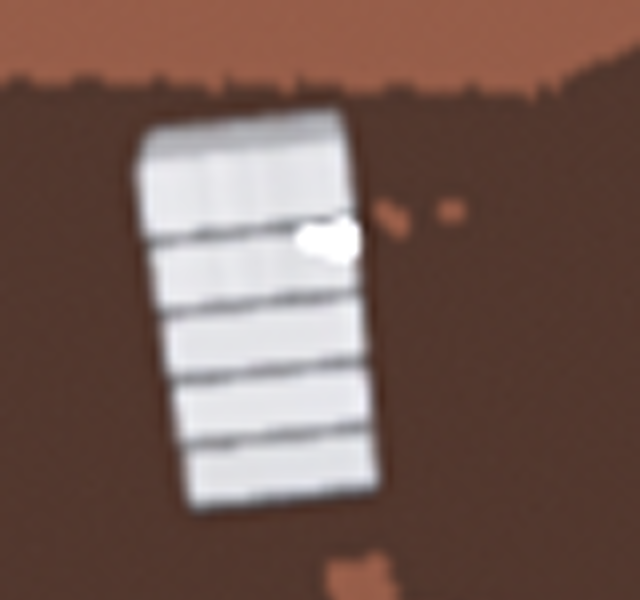

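The tall end is at the top (+y side). Corners at crop scale 8: tall edge (140,160)-(345,132), low edge (190,508)-(378,490).

```bash
python3 - <<'E'
from h import *
f='w1.png'
g=lambda c,z: ray(f,290+c[0]/8-.44,140+c[1]/8-.44,z)
T=[g((140,160),40),g((345,132),40)];L=[g((190,508),12),g((378,490),12)]
t=(T[0]+T[1])/2;l=(L[0]+L[1])/2; d=t-l
print(T,L); print('len',np.linalg.norm(d[:2]),'ang',np.degrees(np.arctan2(d[1],d[0])))
u=d[:2]/np.linalg.norm(d[:2]); m=(t[:2]-24*u+l[:2]+36*u)/2; print('mid',m)
ya=np.degrees(np.arctan2(d[1],d[0]))-90
go(m[0],m[1],12,ya)
print('saw top',ray(f,449,206,45))
for c in [(276,40),(444,103)]: print(ray(f,*c,25))
E
```

```text
[array([409.01320777, 202.24257548,  40.        ]), array([437.34333837, 211.5287279 ,  40.        ])] [array([425.483191  , 144.48551248,  12.        ]), array([454.82839992, 152.92876128,  12.        ])]
len 60.60508107356565 ang 106.26818133821804
mid [429.98623238 183.55616034]
t 2.45 pos [433.4 178.2 188.1] jawang 10.6 j6 -2.2 | shift [  5.9  -2.3 176.1] twist -5.6
saw top [583.43695264 179.01912041  45.        ]
[353.16787845 323.33680318  25.        ]
[552.66002813 292.83079329  25.        ]
```

Emit:
move_arm(
  deltas=[
    [5.9,-2.3,0,0],
    [0,0,25,-5.6],
    [0,0,30,0],
    [0,0,30,0],
    [0,0,30,0],
    [0,0,30,0],
    [0,0,20,0],
    [0,0,11,0],
    [0,0,0,0],
    [0,0,0,0],
  ],
  jaw=60,
  grip_force=35,
)

```text
time: 3.28
position: [430.7, 183.4, 12.7]
orientation: [[-0.278, 0.961, -0.0], [0.961, 0.278, 0.0], [0.0, -0.0, -1.0]]
ft_force: [0.4, -0.2, -0.1]
finger_gap: 0.636
grip_force: 0.0
```

Emit:
move_arm(
  deltas=[
    [0,0,0,0],
    [0,0,0,0],
    [0,0,0,0],
    [0,0,0,0],
    [0,0,0,0],
    [0,0,0,0],
    [0,0,0,0],
    [0,0,0,0],
  ],
  jaw=0,
)

```text
time: 3.95
position: [430.8, 183.0, 12.8]
orientation: [[-0.277, 0.961, 0.0], [0.961, 0.277, -0.0], [-0.0, 0.0, -1.0]]
ft_force: [-2.9, -0.6, 5.7]
finger_gap: 0.302
grip_force: 35.0
```

```bash
python3 - <<'E'
from h import *
o=env.get_obs(); print(o['finger_gap']*94,o['grip_force'])
# tray blocks
a=np.radians(-8.6); c=np.array([463,377.3]); X=np.array([np.cos(a),np.sin(a)])
for s in(-8,50):
  p=c+s*X; print(p); go(*p,100,-8.6)
E
```

```text
28.4228052350618 35.00390946865082
[455.08994895 378.49628275]
t 3.95 pos [430.8 183.   12.8] jawang 16.1 j6 -7.0 | shift [181.1  77.5 -87.2] twist 24.7
[512.43781905 369.82323283]
t 3.95 pos [430.8 183.   12.8] jawang 16.1 j6 -7.0 | shift [156.9 130.2 -87.2] twist 24.7
```

Emit:
move_arm(
  deltas=[
    [0,0,-15,0],
    [0,0,-25,0],
    [0,0,-25,0],
    [0,0,-22,0],
    [15.7,13,0,0],
    [15.7,13,0,0],
    [15.7,13,0,0],
    [15.7,13,0,0],
    [15.7,13,0,0],
    [15.7,13,0,0],
  ],
)

```text
time: 4.78
position: [478.9, 295.8, 98.0]
orientation: [[-0.277, 0.961, -0.002], [0.961, 0.277, -0.001], [-0.0, -0.002, -1.0]]
ft_force: [0.1, -0.0, -3.0]
finger_gap: 0.297
grip_force: 35.0
```

Emit:
move_arm(
  deltas=[
    [15.7,13,0,0],
    [15.7,13,0,0],
    [15.7,13,0,0],
    [15.7,13,0,0],
    [0,0,0,6.2],
    [0,0,0,6.2],
    [0,0,0,6.2],
    [0,0,0,6.1],
    [0,0,0,0],
    [0,0,0,0],
  ],
)

```text
time: 5.62
position: [511.4, 369.6, 98.2]
orientation: [[0.147, 0.989, -0.002], [0.989, -0.147, -0.001], [-0.001, -0.001, -1.0]]
ft_force: [0.2, -0.1, -3.4]
finger_gap: 0.3
grip_force: 35.0
```

```bash
python3 - <<'E'
from h import *
o=env.get_obs(); print(o['finger_gap']*94,o['grip_force'])
cap('wrist','w2.png'); go(512.4,369.8,18,-8.6)
E
```

```text
28.220918125400416 34.994797110557556
t 5.67 pos [511.5 369.6  98.4] jawang -8.5 j6 34.1 | shift [ 0.3  1.  80.4] twist 0.1
```

View pics/w2.png

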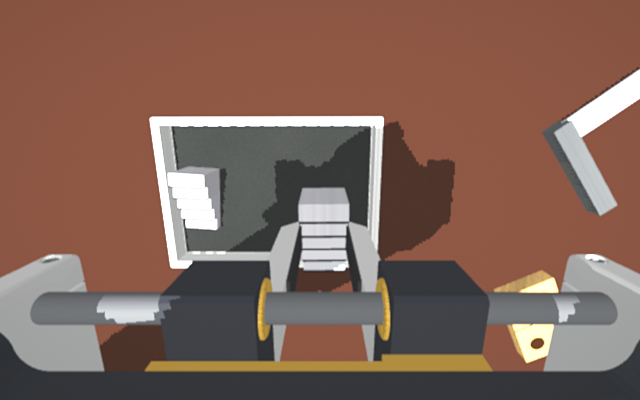

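The block is held level over the tray's free right half; tray corners are at (152,118), (383,118) and (172,266).

```bash
python3 - <<'E'
from h import *
P=np.array([ray('w2.png',*c,25) for c in[(152,118),(383,118),(172,267)]]); print(P, (P[1]+P[2])/2)
E
```

```text
[[373.57096447 464.23716778  25.        ]
 [572.92751041 434.51640284  25.        ]
 [352.06731773 323.12131662  25.        ]] [462.49741407 378.81885973  25.        ]
```

Emit:
move_arm(
  deltas=[
    [0,1,20,0],
    [0,0,22,0],
    [0,0,18,0],
    [0,0,10,0],
    [0,0,6,0],
    [0,0,3,0],
    [0,0,2,0],
    [0,0,0,0],
  ],
)

```text
time: 6.33
position: [513.6, 370.0, 19.0]
orientation: [[0.15, 0.989, 0.001], [0.989, -0.15, 0.001], [0.001, 0.001, -1.0]]
ft_force: [-0.1, -0.5, -2.0]
finger_gap: 0.297
grip_force: 35.0
```

Emit:
move_arm(
  deltas=[
    [0,0,0,0],
    [0,0,0.7,0],
    [0,0,0,0],
    [0,0,0,0],
  ],
)

```text
time: 6.67
position: [513.3, 369.9, 18.1]
orientation: [[0.15, 0.989, 0.001], [0.989, -0.15, 0.0], [0.0, 0.001, -1.0]]
ft_force: [0.3, 0.2, -2.7]
finger_gap: 0.294
grip_force: 35.0
```

Emit:
move_arm(
  deltas=[
    [0,0,0.7,0],
    [0,0,0.6,0],
    [0,0,0,0],
    [0,0,0,0],
  ],
)

```text
time: 7.0
position: [513.3, 370.0, 17.0]
orientation: [[0.15, 0.989, 0.001], [0.989, -0.15, 0.0], [0.0, 0.0, -1.0]]
ft_force: [-1.8, 0.4, 1.0]
finger_gap: 0.301
grip_force: 35.0
```

Emit:
move_arm(
  deltas=[
    [0,0,0,0],
    [0,0,0,0],
    [0,0,0,0],
    [0,0,0,0],
    [0,0,0,0],
  ],
  jaw=44,
)

```text
time: 7.42
position: [513.1, 369.7, 16.3]
orientation: [[0.15, 0.989, 0.0], [0.989, -0.15, -0.0], [0.0, 0.0, -1.0]]
ft_force: [-0.1, -0.5, 0.2]
finger_gap: 0.468
grip_force: 0.0
```

Emit:
move_arm(
  deltas=[
    [0,0,-20,0],
    [0,0,-30,0],
    [0,0,-30,0],
    [0,0,-30,0],
    [0,0,-30,0],
    [0,0,-30,0],
    [0,0,0,0],
  ],
)

```text
time: 8.0
position: [516.6, 371.6, 194.4]
orientation: [[0.15, 0.989, 0.011], [0.989, -0.15, 0.006], [0.007, 0.01, -1.0]]
ft_force: [0.6, 0.3, 1.1]
finger_gap: 0.468
grip_force: 0.0
```

```bash
python3 - <<'E'
from h import *
cap('wrist','w3.png'); go(443,-10,190,73)
E
```

```text
t 8.05 pos [515.4 370.9 191. ] jawang -8.6 j6 34.2 | shift [-387.4  -14.4   -0.9] twist -81.6
```

View pics/w3.png

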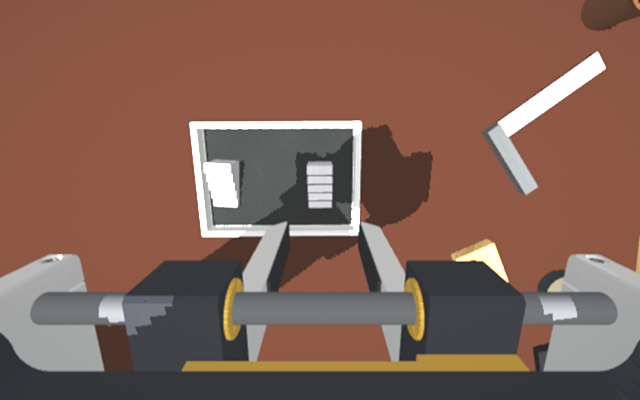

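Block 1 stands in the tray at (320,185), clear of the walls. Next is block 2.

Emit:
move_arm(
  deltas=[
    [-32.3,-1.2,0,0],
    [-32.3,-1.2,0,0],
    [-32.3,-1.2,0,0],
    [-32.3,-1.2,0,0],
    [-32.3,-1.2,0,0],
    [-32.3,-1.2,0,0],
    [-32.3,-1.2,0,0],
    [-32.3,-1.2,0,0],
    [-32.3,-1.2,0,0],
    [-32.3,-1.2,0,0],
  ],
)

```text
time: 8.88
position: [451.2, 51.0, 184.7]
orientation: [[0.15, 0.989, -0.002], [0.989, -0.15, 0.0], [-0.0, -0.002, -1.0]]
ft_force: [-0.2, 0.7, -0.5]
finger_gap: 0.465
grip_force: 0.0
```

Emit:
move_arm(
  deltas=[
    [-32.3,-1.2,0,0],
    [-32.3,-1.2,0,0],
    [0,0,0,-6.8],
    [0,0,0,-6.8],
    [0,0,0,-6.8],
    [0,0,0,-6.8],
    [0,0,0,-6.8],
    [0,0,0,-6.8],
    [0,0,0,-6.8],
    [0,0,0,-6.8],
  ],
  jaw=60,
)

```text
time: 9.72
position: [439.7, -11.1, 184.7]
orientation: [[-0.721, 0.693, -0.003], [0.693, 0.721, 0.001], [0.002, -0.001, -1.0]]
ft_force: [0.3, -1.2, 0.9]
finger_gap: 0.635
grip_force: 0.0
```

Emit:
move_arm(
  deltas=[
    [0,0,0,-6.8],
    [0,0,0,-6.8],
    [0,0,0,-6.8],
    [0,0,0,-6.8],
    [0,0,0,0],
    [0,0,0,0],
  ],
)

```text
time: 10.22
position: [439.9, -11.1, 185.1]
orientation: [[-0.955, 0.296, -0.002], [0.296, 0.955, 0.001], [0.002, -0.0, -1.0]]
ft_force: [1.3, -1.0, -1.1]
finger_gap: 0.642
grip_force: 0.0
```

```bash
python3 - <<'E'
from h import *
c=cap('wrist','w4.png'); go(443,-10,190,73); p=proj('w4.png',[[443,-10,20]])[0].astype(int);print(p)
im=c['frame'];x,y=p-40
cv2.imwrite('pics/c4.png',cv2.resize(im[y:y+75,x:x+80],(640,600),interpolation=cv2.INTER_CUBIC)); print(x,y)
E
```

```text
t 10.27 pos [440.1 -11.1 185.4] jawang 72.8 j6 -89.1 | shift [-2.4  1.9 -4.6] twist -0.2
[325 183]
285 143
```

View pics/c4.png

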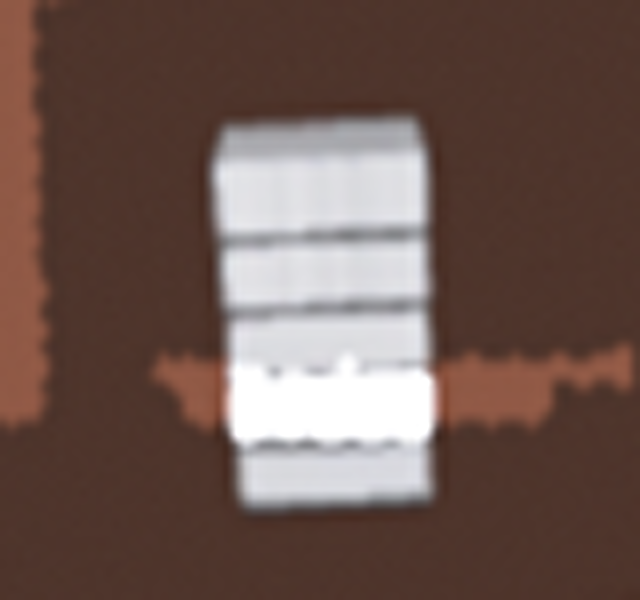

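The tall end is at the top (tool +x). Crop corners: tall edge (213,158)-(428,150), low edge (240,508)-(433,500).

```bash
python3 - <<'E'
from h import *
f='w4.png'
g=lambda c,z: ray(f,285+c[0]/8-.44,143+c[1]/8-.44,z)
T=[g((213,158),40),g((428,150),40)];L=[g((240,508),12),g((433,500),12)]
t=(T[0]+T[1])/2;l=(L[0]+L[1])/2; d=t-l
print('len',np.linalg.norm(d[:2]),'ang',np.degrees(np.arctan2(d[1],d[0])))
u=d[:2]/np.linalg.norm(d[:2]); m=(t[:2]-24*u+l[:2]+36*u)/2; print('mid',m)
go(m[0],m[1],12,np.degrees(np.arctan2(d[1],d[0]))-90)
E
```

```text
len 60.10488489071501 ang 165.41136262943144
mid [437.75704287  -8.5969004 ]
t 10.27 pos [440.1 -11.1 185.4] jawang 72.8 j6 -89.1 | shift [  2.7   1.7 173.4] twist -2.6
```

Emit:
move_arm(
  deltas=[
    [2.7,1.7,0,0],
    [0,0,25,-2.6],
    [0,0,30,0],
    [0,0,30,0],
    [0,0,30,0],
    [0,0,30,0],
    [0,0,18,0],
    [0,0,10,0],
    [0,0,0,0],
    [0,0,0,0],
  ],
)

```text
time: 11.1
position: [438.8, -8.9, 13.7]
orientation: [[-0.968, 0.25, 0.0], [0.25, 0.968, -0.0], [-0.0, -0.0, -1.0]]
ft_force: [0.4, 0.6, -0.0]
finger_gap: 0.637
grip_force: 0.0
```

Emit:
move_arm(
  deltas=[
    [0,0,0,0],
    [0,0,0,0],
    [0,0,0,0],
    [0,0,0,0],
    [0,0,0,0],
    [0,0,0,0],
    [0,0,0,0],
    [0,0,0,0],
  ],
  jaw=0,
)

```text
time: 11.77
position: [439.1, -8.7, 13.9]
orientation: [[-0.968, 0.249, 0.001], [0.249, 0.968, 0.0], [-0.001, 0.001, -1.0]]
ft_force: [0.4, 3.9, 4.3]
finger_gap: 0.289
grip_force: 35.0
```

Emit:
move_arm(
  deltas=[
    [0,0,-15,0],
    [0,0,-25,0],
    [0,0,-25,0],
    [0,0,-22,0],
    [0,0,0,6.8],
    [0,0,0,6.8],
    [0,0,0,6.8],
    [0,0,0,6.8],
    [0,0,0,6.8],
    [0,0,0,6.8],
  ],
)

```text
time: 12.6
position: [437.3, -8.9, 99.1]
orientation: [[-0.566, 0.825, -0.003], [0.825, 0.566, -0.0], [0.001, -0.002, -1.0]]
ft_force: [-0.6, -0.4, -3.1]
finger_gap: 0.291
grip_force: 35.0
```

Emit:
move_arm(
  deltas=[
    [0,0,0,7],
    [0,0,0,7],
    [0,0,0,7],
    [0,0,0,7],
    [0,0,0,7],
    [0,0,0,7],
    [0,0,0,0],
    [0,0,0,0],
  ],
)

```text
time: 13.27
position: [437.6, -8.9, 99.4]
orientation: [[0.123, 0.992, -0.002], [0.992, -0.123, 0.0], [-0.0, -0.002, -1.0]]
ft_force: [0.2, -0.6, -2.9]
finger_gap: 0.286
grip_force: 35.0
```

```bash
python3 - <<'E'
from h import *
o=env.get_obs(); print(o['finger_gap']*94,o['grip_force']); go(454.6,379.5,100,-8.6)
E
```

```text
26.8650662682563 34.995383620262146
t 13.27 pos [437.6  -8.9  99.4] jawang -7.0 j6 -9.0 | shift [387.5 -30.8  -0.6] twist 1.6
```

Emit:
move_arm(
  deltas=[
    [27.7,-2.2,0,0],
    [27.7,-2.2,0,0],
    [27.7,-2.2,0,0],
    [27.7,-2.2,0,0],
    [27.7,-2.2,0,0],
    [27.7,-2.2,0,0],
    [27.7,-2.2,0,0],
    [27.7,-2.2,0,0],
    [27.7,-2.2,0,0],
    [27.7,-2.2,0,0],
  ],
)

```text
time: 14.1
position: [451.0, 269.8, 99.7]
orientation: [[0.123, 0.992, -0.001], [0.992, -0.123, -0.001], [-0.001, -0.001, -1.0]]
ft_force: [0.6, 0.3, -3.8]
finger_gap: 0.288
grip_force: 35.0
```

Emit:
move_arm(
  deltas=[
    [27.7,-2.2,0,0],
    [27.7,-2.2,0,0],
    [27.7,-2.2,0,0],
    [27.4,-2.2,0,0],
    [0,0,0,1.6],
    [0,0,0,0],
    [0,0,0,0],
  ],
)

```text
time: 14.68
position: [456.2, 379.0, 99.5]
orientation: [[0.151, 0.989, -0.001], [0.989, -0.151, -0.001], [-0.001, -0.001, -1.0]]
ft_force: [-0.2, -0.3, -4.5]
finger_gap: 0.287
grip_force: 35.0
```

```bash
python3 - <<'E'
from h import *
go(454.6,379.5,20,-8.6)
E
```

```text
t 14.68 pos [456.2 379.   99.5] jawang -8.7 j6 37.5 | shift [ 0.3 -1.6 79.5] twist -0.1
```

Emit:
move_arm(
  deltas=[
    [0,-1.6,20,0],
    [0,0,22,0],
    [0,0,18,0],
    [0,0,10,0],
    [0,0,6,0],
    [0,0,3,0],
    [0,0,1.5,0],
    [0,0,1,0],
    [0,0,0,0],
    [0,0,0,0],
  ],
)

```text
time: 15.52
position: [455.8, 380.0, 19.7]
orientation: [[0.153, 0.988, 0.001], [0.988, -0.153, 0.001], [0.001, 0.001, -1.0]]
ft_force: [0.2, 0.5, -3.8]
finger_gap: 0.291
grip_force: 35.0
```

Emit:
move_arm(
  deltas=[
    [0,0,0.5,0],
    [0,0,0.3,0],
    [0,0,0,0],
  ],
)

```text
time: 15.77
position: [455.4, 379.8, 18.4]
orientation: [[0.153, 0.988, 0.001], [0.988, -0.153, 0.0], [0.0, 0.0, -1.0]]
ft_force: [0.2, 0.7, -2.7]
finger_gap: 0.287
grip_force: 35.0
```

Emit:
move_arm(
  deltas=[
    [0,0,0.5,0],
    [0,0,0.5,0],
    [0,0,0,0],
    [0,0,0,0],
  ],
)

```text
time: 16.1
position: [455.6, 379.9, 17.8]
orientation: [[0.153, 0.988, 0.001], [0.988, -0.153, 0.0], [0.0, 0.001, -1.0]]
ft_force: [-1.4, -0.7, 3.3]
finger_gap: 0.291
grip_force: 35.0
```

Emit:
move_arm(
  deltas=[
    [0,0,0,0],
    [0,0,0,0],
    [0,0,0,0],
    [0,0,0,0],
    [0,0,0,0],
  ],
  jaw=44,
)

```text
time: 16.52
position: [455.1, 379.6, 16.9]
orientation: [[0.154, 0.988, -0.0], [0.988, -0.154, -0.0], [-0.0, -0.0, -1.0]]
ft_force: [0.7, -0.5, -0.3]
finger_gap: 0.467
grip_force: 0.0
```

Emit:
move_arm(
  deltas=[
    [0,0,-20,0],
    [0,0,-30,0],
    [0,0,-30,0],
    [0,0,-30,0],
    [0,0,-30,0],
    [0,0,-30,0],
    [0,0,0,0],
    [0,0,0,0],
  ],
)

```text
time: 17.18
position: [456.4, 380.3, 189.3]
orientation: [[0.153, 0.988, 0.004], [0.988, -0.154, 0.002], [0.003, 0.004, -1.0]]
ft_force: [-0.8, -0.4, -0.4]
finger_gap: 0.465
grip_force: 0.0
```

```bash
python3 - <<'E'
from h import *
cap('wrist','w5.png'); go(583,178,188,0)
E
```

```text
t 17.23 pos [455.2 379.6 187. ] jawang -8.8 j6 37.7 | shift [-179.6  157.3   -1. ] twist -8.8
```

View pics/w5.png

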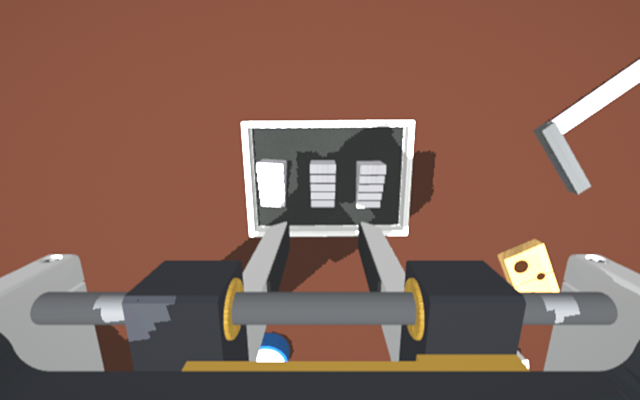

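All three blocks stand apart in the tray at (271,184), (322,183) and (371,184). Now the small saw, centring it numerically.

Emit:
move_arm(
  deltas=[
    [-22.4,19.7,0,0],
    [-22.4,19.7,0,0],
    [-22.4,19.7,0,0],
    [-22.4,19.7,0,0],
    [-22.4,19.7,0,0],
    [-22.4,19.7,0,0],
    [-22.4,19.7,0,0],
    [-22.4,19.7,0,0],
    [0,0,0,0],
    [0,0,0,0],
  ],
  jaw=70,
)

```text
time: 18.07
position: [582.7, 177.2, 184.6]
orientation: [[0.156, 0.988, -0.004], [0.988, -0.156, -0.0], [-0.001, -0.004, -1.0]]
ft_force: [-0.6, 0.4, 0.2]
finger_gap: 0.746
grip_force: 0.0
```

```bash
cat >> h.py <<'E'
def saw(f,x,y,r):
    """fit top disc of a steel saw near x,y: saturation/brightness mask matched with projected disc"""
    im=cv2.imread('pics/'+f); hsv=cv2.cvtColor(im,cv2.COLOR_BGR2HSV); W=((hsv[...,1]<60)&(hsv[...,2]>150)).astype(np.float32)
    th=np.linspace(0,2*np.pi,40); best=[]
    for dx in range(-16,17):
        for dy in range(-16,17):
            m=[]
            for R in(r,r+5):
                q=proj(f,np.c_[x+dx+R*np.cos(th),y+dy+R*np.sin(th),0*th+45]); k=np.zeros(W.shape,np.uint8); cv2.fillPoly(k,[np.round(q*16).astype(int)],1,shift=4); m.append(k>0)
            best.append((W[m[0]].mean()-W[m[1]&~m[0]].mean(),x+dx,y+dy))
    best.sort(); b=np.array(best[-8:]); print('saw',b.mean(0).round(2),b[:,1:].std(0).round(1)); return b.mean(0)[1:]
E
python3 - <<'E'
from h import *
cap('wrist','w6.png'); print(proj('w6.png',[[583,178,45]]))
m=saw('w6.png',583,178,19); go(*m,17)
E
```

```text
[[324.54709035 183.8328056 ]]
saw [5.4000e-01 5.8312e+02 1.8188e+02] [0.8 0.8]
t 18.12 pos [582.3 178.2 184.9] jawang -8.9 j6 15.2 | shift [  3.9   0.9 167.9] twist None
```

Emit:
move_arm(
  deltas=[
    [2.5,0.9,10,0],
    [0,0,28,0],
    [0,0,30,0],
    [0,0,30,0],
    [0,0,30,0],
    [0,0,22,0],
    [0,0,12,0],
    [0,0,5,0],
    [0,0,0,0],
    [0,0,0,0],
  ],
)

```text
time: 18.95
position: [585.4, 181.3, 21.1]
orientation: [[0.153, 0.988, 0.002], [0.988, -0.153, 0.0], [0.001, 0.002, -1.0]]
ft_force: [-0.5, -0.5, -0.0]
finger_gap: 0.743
grip_force: 0.0
```

Emit:
move_arm(
  deltas=[
    [0,0,0,0],
    [0,0,0,0],
    [0,0,0,0],
    [0,0,0,0],
    [0,0,0,0],
    [0,0,0,0],
    [0,0,0,0],
    [0,0,0,0],
  ],
  jaw=0,
  grip_force=25,
)

```text
time: 19.62
position: [584.8, 180.7, 20.4]
orientation: [[0.154, 0.988, 0.0], [0.988, -0.154, 0.0], [0.0, 0.0, -1.0]]
ft_force: [-0.3, 0.4, 3.7]
finger_gap: 0.393
grip_force: 25.0
```

```bash
python3 - <<'E'
from h import *
cap('wrist','w7.png'); 
im=cv2.imread('pics/top0.png')[95:245,400:540]; cv2.imwrite('pics/c7.png',cv2.resize(im,(560,600),interpolation=cv2.INTER_CUBIC))
go(473,-391,100,0)
E
```

```text
t 19.67 pos [584.8 180.8  20.4] jawang -8.8 j6 15.4 | shift [-582.1  -22.7  -79.6] twist -8.8
```

View pics/c7.png

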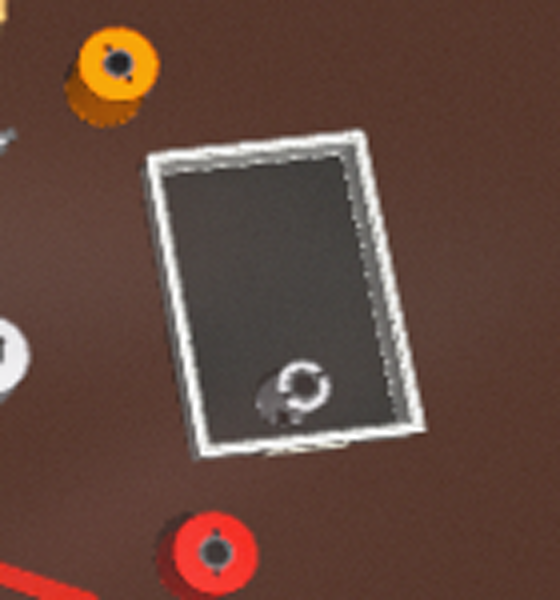

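Tray corners in this crop: (147,155), (365,130), (425,430), (200,455). The tray saw is at (300,390), near end, and orange and red stay outside.

```bash
python3 - <<'E'
from h import *
P=np.array([ray('top0.png',400+a/4-.4,95+b/4-.4,25) for a,b in[(147,155),(365,130),(425,430),(200,455)]])
print(P.round(1)); X=(P[0]+P[1]-P[2]-P[3]); a=np.arctan2(X[1],X[0]); c=P.mean(0); print(c,np.degrees(a))
for s in(0,56): q=c[:2]+s*np.array([np.cos(a),np.sin(a)]); print(q); go(*q,110,np.degrees(a)-90)
E
```

```text
[[ 581.  -321.3   25. ]
 [ 578.8 -467.    25. ]
 [ 374.9 -461.    25. ]
 [ 378.2 -316.6   25. ]]
[ 478.2144175  -391.49151702   25.        ] -1.5110185549209842
[ 478.2144175  -391.49151702]
t 19.67 pos [584.8 180.8  20.4] jawang -8.8 j6 15.4 | shift [-581.8  -17.5  -89.6] twist 82.7
[ 534.19494476 -392.96819178]
t 19.67 pos [584.8 180.8  20.4] jawang -8.8 j6 15.4 | shift [-574.7   38.1  -89.6] twist 82.7
```

Emit:
move_arm(
  deltas=[
    [0,0,-15,0],
    [0,0,-25,0],
    [0,0,-25,0],
    [0,0,-25,0],
    [0,0,0,6.9],
    [0,0,0,6.9],
    [0,0,0,6.9],
    [0,0,0,6.9],
    [0,0,0,6.9],
    [0,0,0,6.9],
  ],
)

```text
time: 20.5
position: [584.3, 180.6, 109.3]
orientation: [[0.772, 0.635, -0.001], [0.635, -0.772, -0.0], [-0.001, -0.0, -1.0]]
ft_force: [0.1, 0.3, -1.7]
finger_gap: 0.392
grip_force: 25.0
```

Emit:
move_arm(
  deltas=[
    [0,0,0,6.9],
    [0,0,0,6.9],
    [0,0,0,6.9],
    [0,0,0,6.9],
    [0,0,0,6.9],
    [0,0,0,6.9],
    [0,0,0,0],
    [0,0,0,0],
  ],
)

```text
time: 21.17
position: [584.4, 180.7, 109.5]
orientation: [[1.0, -0.025, -0.001], [-0.025, -1.0, -0.0], [-0.001, 0.0, -1.0]]
ft_force: [-0.8, 0.6, -0.5]
finger_gap: 0.395
grip_force: 25.0
```

```bash
python3 - <<'E'
from h import *
go(473,-391,110,-92)
E
```

```text
t 21.17 pos [584.4 180.7 109.5] jawang -91.5 j6 98.0 | shift [-9.680e+01  5.743e+02 -3.000e-01] twist 0.5
```

Emit:
move_arm(
  deltas=[
    [-4.7,28.7,0,0],
    [-4.7,28.7,0,0],
    [-4.7,28.7,0,0],
    [-4.7,28.7,0,0],
    [-4.7,28.7,0,0],
    [-4.7,28.7,0,0],
    [-4.7,28.7,0,0],
    [-4.7,28.7,0,0],
    [-4.7,28.7,0,0],
    [-4.7,28.7,0,0],
  ],
)

```text
time: 22.0
position: [529.0, -106.1, 109.9]
orientation: [[1.0, -0.025, 0.0], [-0.025, -1.0, -0.0], [0.0, 0.0, -1.0]]
ft_force: [-0.4, -0.2, -0.5]
finger_gap: 0.391
grip_force: 25.0
```

Emit:
move_arm(
  deltas=[
    [-4.7,28.7,0,0],
    [-4.7,28.7,0,0],
    [-4.7,28.7,0,0],
    [-4.7,28.7,0,0],
    [-4.7,28.7,0,0],
    [-4.7,28.7,0,0],
    [-4.7,28.7,0,0],
    [-4.7,28.7,0,0],
    [-4.7,28.7,0,0],
    [-4.7,28.7,0,0],
  ],
)

```text
time: 22.83
position: [473.8, -391.7, 109.8]
orientation: [[1.0, -0.026, -0.0], [-0.026, -1.0, 0.0], [-0.0, -0.0, -1.0]]
ft_force: [-0.0, -0.6, -0.1]
finger_gap: 0.394
grip_force: 25.0
```

Emit:
move_arm(
  deltas=[
    [0,0,0,0],
    [0,0,0,0],
  ],
)

```text
time: 23.0
position: [473.8, -391.4, 109.7]
orientation: [[1.0, -0.029, -0.0], [-0.029, -1.0, 0.0], [-0.0, -0.0, -1.0]]
ft_force: [-0.4, 0.3, -1.2]
finger_gap: 0.394
grip_force: 25.0
```

```bash
python3 - <<'E'
from h import *
cap('wrist','w8.png'); go(476,-391,25,-91.5)
E
```

```text
t 23.05 pos [ 474.1 -390.2  109.6] jawang -91.6 j6 41.5 | shift [ 2.   0.8 84.6] twist -0.1
```

View pics/w8.png

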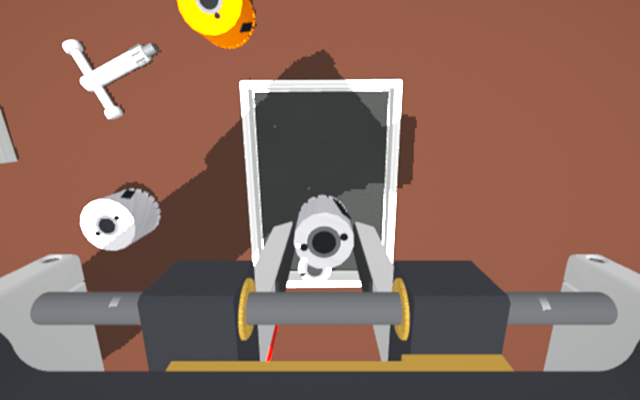

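The small saw is held over the tray, with the tray saw at (316,268) behind it; far rim corners are (241,83) and (402,80). Big saw top is at (107,226), key bar crossing at (92,82) and key tip at (155,48).

```bash
python3 - <<'E'
from h import *
f='w8.png'
A,B=ray(f,241,83,25),ray(f,402,80,25); print(A,B,np.linalg.norm(A-B)); d=(B-A)/np.linalg.norm(B-A); n=np.array([d[1],-d[0],0]); n*=np.sign(-n[0]); c=(A+B)/2+100*n; print('tray',c)
print('tray saw',ray(f,316,268,49)); print('big',ray(f,107,226,45))
k,t=ray(f,92,82,7),ray(f,155,47,7); print('key',k,t,np.linalg.norm(t-k),np.degrees(np.arctan2(*(t-k)[1::-1])))
E
```

```text
[ 579.34937373 -321.95495103   25.        ] [ 577.75600766 -464.33845191   25.        ] 142.39241601327151
tray [ 478.55895166 -392.02770502   25.        ]
tray saw [ 410.25037263 -383.11989216   49.        ]
big [ 456.27259051 -191.1305533    45.        ]
key [ 586.50812327 -177.10215734    7.        ] [ 614.8272636  -241.48947067    7.        ] 70.33988788199594 -66.25891376363165
```

Emit:
move_arm(
  deltas=[
    [2,0.8,20,0],
    [0,0,22,0],
    [0,0,20,0],
    [0,0,10,0],
    [0,0,6,0],
    [0,0,3,0],
    [0,0,1.5,0],
    [0,0,1,0],
    [0,0,0,0],
    [0,0,0,0],
  ],
)

```text
time: 23.88
position: [476.8, -391.7, 27.5]
orientation: [[1.0, -0.028, 0.001], [-0.028, -1.0, -0.001], [0.001, 0.001, -1.0]]
ft_force: [-0.0, -1.0, -1.6]
finger_gap: 0.392
grip_force: 25.0
```

Emit:
move_arm(
  deltas=[
    [0,0,0.6,0],
    [0,0,0.6,0],
    [0,0,0,0],
    [0,0,0,0],
  ],
)

```text
time: 24.22
position: [476.4, -391.3, 25.4]
orientation: [[1.0, -0.028, 0.0], [-0.028, -1.0, -0.0], [0.0, 0.0, -1.0]]
ft_force: [0.0, 0.5, -1.1]
finger_gap: 0.396
grip_force: 25.0
```

Emit:
move_arm(
  deltas=[
    [0,0,0.6,0],
    [0,0,0.6,0],
    [0,0,0,0],
    [0,0,0,0],
  ],
)

```text
time: 24.55
position: [476.5, -391.3, 24.4]
orientation: [[1.0, -0.028, 0.0], [-0.028, -1.0, -0.0], [0.0, 0.0, -1.0]]
ft_force: [-0.2, 0.4, 1.1]
finger_gap: 0.394
grip_force: 25.0
```

Emit:
move_arm(
  deltas=[
    [0,0,0,0],
    [0,0,0,0],
    [0,0,0,0],
    [0,0,0,0],
    [0,0,0,0],
  ],
  jaw=54,
)

```text
time: 24.97
position: [476.3, -391.3, 24.1]
orientation: [[1.0, -0.029, 0.0], [-0.029, -1.0, -0.0], [0.0, 0.0, -1.0]]
ft_force: [-0.1, 0.6, -0.2]
finger_gap: 0.569
grip_force: 0.0
```

Emit:
move_arm(
  deltas=[
    [0,0,-15,0],
    [0,0,-25,0],
    [0,0,-30,0],
    [0,0,-30,0],
    [0,0,-30,0],
    [0,0,0,0],
    [0,0,0,0],
  ],
)

```text
time: 25.55
position: [477.3, -392.4, 156.5]
orientation: [[1.0, -0.028, 0.003], [-0.028, -1.0, -0.004], [0.003, 0.004, -1.0]]
ft_force: [0.3, -0.0, -0.1]
finger_gap: 0.575
grip_force: 0.0
```

```bash
python3 - <<'E'
from h import *
cap('wrist','w9.png'); saw('w9.png',476,-391,19) if 0 else None
go(456.3,-191,150,-91.6)
E
```

```text
t 25.6 pos [ 476.4 -391.3  154.3] jawang -91.6 j6 41.7 | shift [ -25.8 -199.6    4.2] twist -0.0
```

Emit:
move_arm(
  deltas=[
    [-3.7,-28.5,0,0],
    [-3.7,-28.5,0,0],
    [-3.7,-28.5,0,0],
    [-3.7,-28.5,0,0],
    [-3.7,-28.5,0,0],
    [-3.7,-28.5,0,0],
    [-3.7,-28.5,0,0],
    [0,0,0,0],
    [0,0,0,0],
    [0,0,0,0],
  ],
  jaw=84,
)

```text
time: 26.43
position: [455.7, -191.1, 153.0]
orientation: [[1.0, -0.028, -0.002], [-0.028, -1.0, 0.001], [-0.002, -0.001, -1.0]]
ft_force: [1.0, -0.5, 0.7]
finger_gap: 0.892
grip_force: 0.0
```

```bash
python3 - <<'E'
from h import *
cap('wrist','w10.png'); saw('w10.png',456,-191,25.5); go(456,-191,18,-91.6)
E
```

```text
saw [   0.78  457.88 -190.88] [0.8 0.8]
t 26.48 pos [ 455.8 -191.6  153.3] jawang -91.7 j6 55.7 | shift [  0.3  -0.5 135.3] twist -0.1
```

Emit:
move_arm(
  deltas=[
    [1,-0.5,15,0],
    [0,0,28,0],
    [0,0,30,0],
    [0,0,28,0],
    [0,0,18,0],
    [0,0,10,0],
    [0,0,6,0],
    [0,0,0,0],
    [0,0,0,0],
  ],
)

```text
time: 27.23
position: [457.8, -191.4, 19.9]
orientation: [[1.0, -0.029, 0.001], [-0.029, -1.0, -0.001], [0.001, 0.001, -1.0]]
ft_force: [-0.3, 0.1, 0.0]
finger_gap: 0.891
grip_force: 0.0
```

Emit:
move_arm(
  deltas=[
    [0,0,0,0],
    [0,0,0,0],
    [0,0,0,0],
    [0,0,0,0],
    [0,0,0,0],
    [0,0,0,0],
    [0,0,0,0],
    [0,0,0,0],
  ],
  jaw=0,
  grip_force=25,
)

```text
time: 27.9
position: [457.3, -190.6, 19.5]
orientation: [[1.0, -0.028, 0.0], [-0.028, -1.0, -0.0], [0.0, 0.0, -1.0]]
ft_force: [-1.5, 0.2, 2.9]
finger_gap: 0.534
grip_force: 25.0
```

Emit:
move_arm(
  deltas=[
    [0,0,-15,0],
    [0,0,-25,0],
    [0,0,-30,0],
    [0,0,-20,0],
    [0,0,0,0],
    [0,0,0,0],
  ],
)

```text
time: 28.4
position: [457.4, -190.8, 109.3]
orientation: [[1.0, -0.028, 0.001], [-0.028, -1.0, -0.001], [0.001, 0.001, -1.0]]
ft_force: [-0.7, -0.7, -1.6]
finger_gap: 0.535
grip_force: 25.0
```

```bash
python3 - <<'E'
from h import *
o=env.get_obs(); print(o['finger_gap']*94)
a=np.radians(-1.4); q=np.array([478.3,-392])+56*np.array([np.cos(a),np.sin(a)]); print(q); go(*q,110,-91.5)
E
```

```text
50.24304644932515
[ 534.28328343 -393.36820198]
t 28.4 pos [ 457.4 -190.8  109.3] jawang -91.6 j6 55.9 | shift [ 82.6 200.3  -0.4] twist -0.1
```

Emit:
move_arm(
  deltas=[
    [10.3,25,0,0],
    [10.3,25,0,0],
    [10.3,25,0,0],
    [10.3,25,0,0],
    [10.3,25,0,0],
    [10.3,25,0,0],
    [10.3,25,0,0],
    [10.3,25,0,0],
    [0,0,0,0],
    [0,0,0,0],
  ],
)

```text
time: 29.23
position: [532.5, -392.5, 105.7]
orientation: [[1.0, -0.03, -0.003], [-0.03, -1.0, 0.004], [-0.004, -0.004, -1.0]]
ft_force: [-0.4, 0.6, -1.8]
finger_gap: 0.536
grip_force: 25.0
```

```bash
python3 - <<'E'
from h import *
go(534.3,-393.4,23.5,-91.5)
E
```

```text
t 29.23 pos [ 532.5 -392.5  105.7] jawang -91.7 j6 45.5 | shift [ 2.1  1.1 82.2] twist -0.2
```

Emit:
move_arm(
  deltas=[
    [2,1,20,0],
    [0,0,22,0],
    [0,0,20,0],
    [0,0,10,0],
    [0,0,5,0],
    [0,0,3,0],
    [0,0,1.5,0],
    [0,0,0.5,0],
    [0,0,0,0],
    [0,0,0,0],
  ],
)

```text
time: 30.07
position: [536.4, -394.5, 28.3]
orientation: [[1.0, -0.028, 0.001], [-0.028, -1.0, -0.001], [0.001, 0.001, -1.0]]
ft_force: [1.0, -0.1, -0.9]
finger_gap: 0.533
grip_force: 25.0
```

Emit:
move_arm(
  deltas=[
    [0,0,0,0],
    [0,0,0,0],
  ],
)

```text
time: 30.23
position: [536.0, -394.2, 27.7]
orientation: [[1.0, -0.029, 0.001], [-0.029, -1.0, -0.001], [0.001, 0.001, -1.0]]
ft_force: [-0.6, -0.3, -1.7]
finger_gap: 0.532
grip_force: 25.0
```

Emit:
move_arm(
  deltas=[
    [0,0,1,0],
    [0,0,1,0],
    [0,0,0.6,0],
    [0,0,0,0],
    [0,0,0,0],
  ],
)

```text
time: 30.65
position: [535.7, -393.9, 24.4]
orientation: [[1.0, -0.028, -0.0], [-0.028, -1.0, 0.0], [-0.0, -0.0, -1.0]]
ft_force: [-0.5, -0.6, -1.5]
finger_gap: 0.537
grip_force: 25.0
```

Emit:
move_arm(
  deltas=[
    [0,0,0.6,0],
    [0,0,0.6,0],
    [0,0,0,0],
    [0,0,0,0],
  ],
)

```text
time: 30.98
position: [535.9, -393.9, 23.5]
orientation: [[1.0, -0.028, 0.0], [-0.028, -1.0, -0.0], [0.0, 0.0, -1.0]]
ft_force: [-0.8, -0.1, -0.3]
finger_gap: 0.535
grip_force: 25.0
```

Emit:
move_arm(
  deltas=[
    [0,0,0.3,0],
    [0,0,0,0],
    [0,0,0,0],
    [0,0,0,0],
    [0,0,0,0],
    [0,0,0,0],
  ],
  jaw=66,
)

```text
time: 31.48
position: [535.8, -394.0, 23.1]
orientation: [[1.0, -0.028, 0.0], [-0.028, -1.0, -0.0], [0.0, 0.0, -1.0]]
ft_force: [0.7, 0.0, -1.7]
finger_gap: 0.704
grip_force: 0.0
```

Emit:
move_arm(
  deltas=[
    [0,0,-15,0],
    [0,0,-25,0],
    [0,0,-30,0],
    [0,0,-30,0],
    [0,0,-30,0],
    [0,0,0,0],
    [0,0,0,0],
  ],
)

```text
time: 32.07
position: [537.1, -395.2, 156.9]
orientation: [[1.0, -0.028, 0.004], [-0.028, -1.0, -0.004], [0.004, 0.004, -1.0]]
ft_force: [0.5, -0.7, -0.8]
finger_gap: 0.704
grip_force: 0.0
```

```bash
python3 - <<'E'
from h import *
go(597.5,-202,150,23.7)
E
```

```text
t 32.07 pos [ 537.1 -395.2  156.9] jawang -91.6 j6 45.6 | shift [  54.9 -194.8    6.3] twist 64.7
```

Emit:
move_arm(
  deltas=[
    [8,-27.7,0,0],
    [8,-27.7,0,0],
    [8,-27.7,0,0],
    [8,-27.7,0,0],
    [8,-27.7,0,0],
    [8,-27.7,0,0],
    [8,-27.7,0,0],
    [0,0,0,-6.8],
    [0,0,0,-6.8],
    [0,0,0,-6.8],
  ],
)

```text
time: 32.9
position: [596.5, -200.3, 151.4]
orientation: [[0.944, 0.329, -0.003], [0.329, -0.944, 0.001], [-0.002, -0.002, -1.0]]
ft_force: [-0.1, 0.0, 0.4]
finger_gap: 0.7
grip_force: 0.0
```

Emit:
move_arm(
  deltas=[
    [0,0,0,-6.8],
    [0,0,0,-6.8],
    [0,0,0,-6.8],
    [0,0,0,-6.8],
    [0,0,0,-6.8],
    [0,0,0,-6.8],
    [0,0,0,-6.8],
    [0,0,0,-6.8],
    [0,0,0,-6.8],
    [0,0,0,-6.8],
  ],
)

```text
time: 33.73
position: [596.2, -201.1, 151.3]
orientation: [[0.05, 0.999, -0.003], [0.999, -0.05, 0.002], [0.001, -0.003, -1.0]]
ft_force: [0.7, -0.4, -0.4]
finger_gap: 0.703
grip_force: 0.0
```

Emit:
move_arm(
  deltas=[
    [0,0,0,-6.8],
    [0,0,0,-6.8],
    [0,0,0,-6.8],
    [0,0,0,-6.5],
    [0,0,0,0],
    [0,0,0,0],
    [0,0,0,0],
  ],
  jaw=40,
)

```text
time: 34.32
position: [596.8, -201.4, 152.3]
orientation: [[-0.399, 0.917, -0.001], [0.917, 0.399, 0.001], [0.001, -0.001, -1.0]]
ft_force: [0.2, 1.7, -0.4]
finger_gap: 0.425
grip_force: 0.0
```

```bash
python3 - <<'E'
from h import *
cap('wrist','w11.png'); go(597.5,-202,10,23.7)
E
```

```text
t 34.37 pos [ 596.9 -201.5  152.5] jawang 23.6 j6 -52.5 | shift [ -0.8   0.4 142.5] twist -0.1
```

View pics/w11.png

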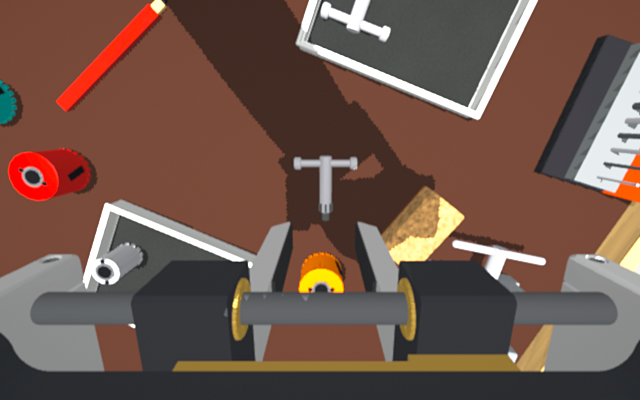

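The key points straight down the picture, with the bar at (326,163) and tip at (326,218), centred between the fingers. Key tray corners are at (300,44) and (477,119).

```bash
python3 - <<'E'
from h import *
f='w11.png'
k,t=ray(f,326,163,7),ray(f,326,219,7); u=(t-k)/np.linalg.norm(t-k); print(k,t,np.linalg.norm(t-k),'ang',np.degrees(np.arctan2(u[1],u[0])),'mid',(k+26*u+t-42*u)/2)
A,B=ray(f,300,44,25),ray(f,477,119,25); d=(B-A)/np.linalg.norm(B-A); n=np.array([-d[1],d[0],0]); c=(A+B)/2+70*n; print(A,B,np.linalg.norm(A-B),'tray',c,np.degrees(np.arctan2(d[1],d[0])))
print('existing key bar',ray(f,355,22,11))
go(597.5,-202,10,23.7)
E
```

```text
[ 588.82706091 -177.93256805    7.        ] [ 615.92609245 -239.81441003    7.        ] 67.55530976049499 ang -66.35063286095127 mid [ 599.16746916 -201.54534951    7.        ]
[516.74652319 -77.85219906  25.        ] [714.36130216 -70.15127477  25.        ] 197.7647721420302 tray [612.82812539  -4.05482788  25.        ] 2.231651463480969
existing key bar [557.98021627 -34.12053471  11.        ]
t 34.37 pos [ 596.9 -201.5  152.5] jawang 23.6 j6 -52.5 | shift [ -0.8   0.4 142.5] twist -0.1
```

Emit:
move_arm(
  deltas=[
    [-0.8,1.6,15,0],
    [0,0,30,0],
    [0,0,30,0],
    [0,0,28,0],
    [0,0,20,0],
    [0,0,12,0],
    [0,0,5,0],
    [0,0,0,0],
    [0,0,0,0],
    [0,0,0,0],
  ],
)

```text
time: 35.2
position: [600.4, -202.5, 14.9]
orientation: [[-0.401, 0.916, 0.003], [0.916, 0.401, -0.002], [-0.003, 0.002, -1.0]]
ft_force: [-0.3, -0.7, -0.2]
finger_gap: 0.424
grip_force: 0.0
```

Emit:
move_arm(
  deltas=[
    [0,0,0.8,0],
    [0,0,0,0],
    [0,0,0,0],
    [0,0,0,0],
    [0,0,0,0],
    [0,0,0,0],
    [0,0,0,0],
    [0,0,0,0],
  ],
  jaw=0,
  grip_force=20,
)

```text
time: 35.87
position: [599.0, -201.8, 12.2]
orientation: [[-0.401, 0.916, -0.0], [0.916, 0.401, 0.0], [0.0, -0.0, -1.0]]
ft_force: [0.0, 0.1, -0.4]
finger_gap: 0.005
grip_force: 0.0
```

Emit:
move_arm(
  deltas=[
    [0,0,-10,0],
    [0,0,-25,0],
    [0,0,-25,0],
    [0,0,-25,0],
    [0,0,0,5.4],
    [0,0,0,5.4],
    [0,0,0,5.4],
    [0,0,0,5.3],
    [0,0,0,0],
    [0,0,0,0],
  ],
)

```text
time: 36.7
position: [599.2, -201.9, 97.9]
orientation: [[-0.04, 0.999, 0.0], [0.999, 0.04, -0.0], [-0.0, 0.0, -1.0]]
ft_force: [-0.5, -0.0, -0.0]
finger_gap: 0.003
grip_force: 0.0
```

```bash
python3 - <<'E'
from h import *
o=env.get_obs(); print(o['finger_gap']*94)
a=np.radians(2.2); q=np.array([612.5,-4.5])+45*np.array([np.cos(a),np.sin(a)]); print(q); go(*q,95,2.2)
E
```

```text
0.27115536428551656
[657.46683124  -2.77254859]
t 36.7 pos [ 599.2 -201.9   97.9] jawang 2.3 j6 -31.2 | shift [196.6  66.2   2.8] twist 0.1
```

The fingers closed empty, so I take one composite look at the key from the wrist and top cameras.

```bash
python3 - <<'E'
from h import *
print(proj('w11.png',[[598.9,-201.8,7]]))
w=cap('wrist','w12.png')['frame']; t=cap('top','t12.png')['frame']
a=cv2.resize(w[140:240,250:400],(600,400),interpolation=cv2.INTER_CUBIC)
b=cv2.resize(t[100:220,360:520],(266,200),interpolation=cv2.INTER_CUBIC)
c=cv2.resize(t[90:190,270:420],(300,200),interpolation=cv2.INTER_CUBIC)
o=np.zeros((600,600,3),np.uint8); o[:400]=a; o[400:,:266]=b; o[400:,300:]=c; cv2.imwrite('pics/m12.png',o)
E
```

```text
[[325.70302013 185.10277086]]
```

View pics/m12.png

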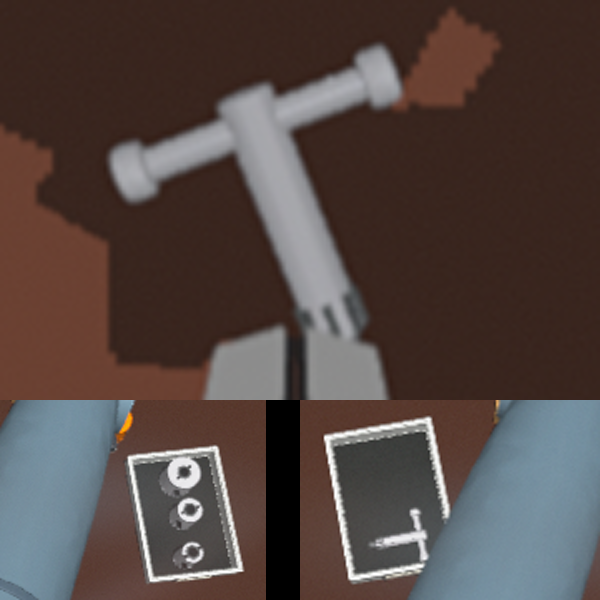

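The saws stand in their tray (bottom left). The key still lies flat: bar crossing at crop (258,118), toothed end at (338,322).

```bash
python3 - <<'E'
from h import *
f='w12.png'
k,t=ray(f,250+258/4-.4,140+118/4-.4,7),ray(f,250+338/4-.4,140+322/4-.4,7); u=(t-k)/np.linalg.norm(t-k); print(k,t,np.linalg.norm(t-k),'ang',np.degrees(np.arctan2(u[1],u[0])),'mid',k+26*u)
go(*(k+26*u)[:2],9,np.degrees(np.arctan2(u[1],u[0]))+90)
E
```

```text
[ 588.57183746 -176.52519432    7.        ] [ 610.49450746 -227.73240232    7.        ] 55.70261763257957 ang -66.82341567838213 mid [ 598.8045598  -200.42689705    7.        ]
t 36.8 pos [ 599.2 -201.8   97.6] jawang 2.3 j6 -31.1 | shift [ 1.4 -0.3 88.6] twist -20.9
```

The key has not moved: the fingers closed before the arm had settled, on the round top of the shank. Retry deeper, settling before closing.

Emit:
move_arm(
  deltas=[
    [0.7,-0.3,0,-7],
    [0,0,0,-7],
    [0,0,0,-6.9],
    [0,0,0,0],
    [0,0,0,0],
    [0,0,0,0],
  ],
  jaw=40,
)

```text
time: 37.3
position: [598.8, -201.1, 97.3]
orientation: [[-0.39, 0.921, 0.0], [0.921, 0.39, -0.0], [-0.0, 0.0, -1.0]]
ft_force: [-0.2, 0.4, 0.4]
finger_gap: 0.393
grip_force: 0.0
```

Emit:
move_arm(
  deltas=[
    [0,0,20,0],
    [0,0,25,0],
    [0,0,20,0],
    [0,0,12,0],
    [0,0,6,0],
    [0,0,3,0],
    [0,0,0,0],
    [0,0,0,0],
    [0,0,0,0],
    [0,0,0,0],
  ],
)

```text
time: 38.13
position: [599.6, -201.5, 12.5]
orientation: [[-0.392, 0.92, 0.002], [0.92, 0.392, -0.001], [-0.002, 0.001, -1.0]]
ft_force: [-0.7, -0.1, -0.0]
finger_gap: 0.423
grip_force: 0.0
```

```bash
python3 - <<'E'
from h import *
go(598.9,-201,8.7,23.4)
o=env.get_obs();print(o['ft_force'],o['finger_gap'])
E
```

```text
t 38.13 pos [ 599.6 -201.5   12.5] jawang 23.1 j6 -51.9 | shift [ 0.7 -0.4  3.8] twist -0.3
[-0.70181695 -0.07752041 -0.00087553] 0.4225821758400779
```

Emit:
move_arm(
  deltas=[
    [0.3,0,1.5,0],
    [0,0,1,0],
    [0,0,0,0],
    [0,0,0,0],
    [0,0,0,0],
    [0,0,0,0],
  ],
)

```text
time: 38.63
position: [598.6, -200.9, 8.8]
orientation: [[-0.392, 0.92, 0.0], [0.92, 0.392, -0.0], [-0.0, -0.0, -1.0]]
ft_force: [-0.4, 1.5, -0.7]
finger_gap: 0.423
grip_force: 0.0
```

Emit:
move_arm(
  deltas=[
    [0,0,0,0],
    [0,0,0,0],
    [0,0,0,0],
    [0,0,0,0],
    [0,0,0,0],
    [0,0,0,0],
  ],
  jaw=8,
  grip_force=15,
)

```text
time: 39.13
position: [598.7, -200.8, 8.8]
orientation: [[-0.392, 0.92, -0.0], [0.92, 0.392, 0.0], [0.0, -0.0, -1.0]]
ft_force: [0.6, 0.4, -0.9]
finger_gap: 0.089
grip_force: 0.0
```

```bash
cat >> h.py <<'E'
def asc(f,x0,x1,y0,y1,sx=2,sy=3):
    im=cv2.imread('pics/'+f); hsv=cv2.cvtColor(im,cv2.COLOR_BGR2HSV)[y0:y1:sy,x0:x1:sx]
    for i,r in enumerate(hsv): print(y0+i*sy,''.join('.' if s>90 else ('#' if v>190 else '+' if v>110 else '-') for h,s,v in r))
E
python3 - <<'E'
from h import *
cap('wrist','w13.png'); asc('w13.png',250,410,110,300)
print(ray('scene0.png',230,267,7),ray('scene0.png',205,274,7)); print(proj('scene0.png',[[588.7,-177,7],[598.8,-201,7],[615.5,-240,7]]))
E
```

```text
110 ................................................................................
113 ................................................................................
116 ................................................................................
119 ................................................................................
122 ................................................................................
125 ................................................................................
128 ................................................................................
131 ................................................................................
134 ................................................................................
137 ................................................................................
140 ................................................................................
143 ................................................................................
146 ............................................................................
[... 3815 characters left out ...]
--------------
284 -------------------------...++---...---..---++...-------------------------------
287 -------------------------....+---........---++...-------------------------------
290 -------------------------....+---........---++...-------------------------------
293 -------------------------...-------------------..-------------------------------
296 -------------------------...-------------------...------------------------------
299 -------------------------...-------------------...--------------------+++++++---
[ 590.94378646 -176.53641346    7.        ] [ 610.07057675 -231.18772105    7.        ]
[[229.91167553 266.14877293]
 [218.91873934 269.84438196]
 [200.75649426 276.05552171]]
```

The key lies between the fingers in the view, yet they closed past its width. The tips may be higher than thought, so I open and probe down gently.

Emit:
move_arm(
  deltas=[
    [0,0,0,0],
    [0,0,0,0],
    [0,0,0,0],
    [0,0,0,0],
    [0,0,0.5,0],
    [0,0,0.5,0],
    [0,0,0,0],
    [0,0,0,0],
  ],
  jaw=30,
)

```text
time: 39.85
position: [598.6, -200.8, 7.7]
orientation: [[-0.392, 0.92, -0.0], [0.92, 0.392, 0.0], [0.0, -0.0, -1.0]]
ft_force: [-0.4, -0.4, 0.2]
finger_gap: 0.32
grip_force: 0.0
```

Emit:
move_arm(
  deltas=[
    [0,0,0.5,0],
    [0,0,0.5,0],
    [0,0,0,0],
    [0,0,0,0],
  ],
)

```text
time: 40.18
position: [598.6, -200.8, 6.7]
orientation: [[-0.392, 0.92, -0.0], [0.92, 0.392, 0.0], [0.0, -0.0, -1.0]]
ft_force: [0.2, 0.3, -0.1]
finger_gap: 0.319
grip_force: 0.0
```

Emit:
move_arm(
  deltas=[
    [0,0,0.7,0],
    [0,0,0.7,0],
    [0,0,0.6,0],
    [0,0,0,0],
    [0,0,0,0],
  ],
)

```text
time: 40.6
position: [598.6, -200.8, 4.7]
orientation: [[-0.392, 0.92, -0.0], [0.92, 0.392, 0.0], [0.0, -0.0, -1.0]]
ft_force: [0.4, 0.3, -0.5]
finger_gap: 0.321
grip_force: 0.0
```

Emit:
move_arm(
  deltas=[
    [0,0,0.5,0],
    [0,0,0.5,0],
    [0,0,0,0],
    [0,0,0,0],
  ],
)

```text
time: 40.93
position: [598.6, -200.8, 3.7]
orientation: [[-0.392, 0.92, -0.0], [0.92, 0.392, 0.0], [0.0, -0.0, -1.0]]
ft_force: [-0.3, 0.4, -0.6]
finger_gap: 0.322
grip_force: 0.0
```

Emit:
move_arm(
  deltas=[
    [0,0,0.7,0],
    [0,0,0.7,0],
    [0,0,0.6,0],
    [0,0,0,0],
    [0,0,0,0],
  ],
)

```text
time: 41.35
position: [598.6, -200.8, 1.7]
orientation: [[-0.392, 0.92, -0.0], [0.92, 0.392, 0.0], [0.0, -0.0, -1.0]]
ft_force: [-0.0, 0.1, 0.2]
finger_gap: 0.32
grip_force: 0.0
```

Emit:
move_arm(
  deltas=[
    [0,0,0.5,0],
    [0,0,0.5,0],
    [0,0,0,0],
    [0,0,0,0],
  ],
)

```text
time: 41.68
position: [598.6, -200.8, 0.7]
orientation: [[-0.392, 0.92, -0.0], [0.92, 0.392, 0.0], [0.0, -0.0, -1.0]]
ft_force: [0.8, 0.6, -0.7]
finger_gap: 0.319
grip_force: 0.0
```

```bash
python3 - <<'E'
from h import *
o=env.get_obs(); cap('wrist','w14.png'); asc('w14.png',250,410,170,300,2,4)
print(proj('w14.png',[o['position'],o['position']-[0,0,8],o['position']+[0,0,11]]))
c=np.load('pics/w14.png.npz'); R=cv2.Rodrigues(c['r'])[0]; print('cam',-R.T@c['t'].ravel(), c['K'][0,0])
E
```

```text
170 ................................................................................
174 ................................................................................
178 ................................................................................
182 ...............................++#########-................-+++-................
186 .........+#####+...............+##########+.....----------+######...............
190 ........-########################################################-..............
194 ........+########################################################+..............
198 ........-########################################################-..............
202 .........+#####+...............+##########+...............+#####+...............
206 ...............................+##########+.....................................
210 ...............................-##########+.....................................
214 ...............................-##########+.....................................
218 ...............................-##########+.................................
[... 1159 characters left out ...]
......-----+#########--------------
278 -----...-########+-----...........+++++++..........------########+...-----------
282 ----.....########------...........-+++++-...........-----+########....----------
286 ---......########-----............-+++++-...........-----+#######......---------
290 ---......########-----.............-----............-----+#######......---------
294 ---...++++-----++++++++++++++++++++++++++++++++++++++++++++++--+++++....--------
298 --....++++++++++++++++++++++++++++++++++++++++++++++++++++++++++++++....--++----
[[324.63469305 226.61418562]
 [324.58631092 222.81142026]
 [324.70745796 232.33340212]]
cam [ 569.97677281 -135.88136451  196.29342678] 297.80056656512284
```

```bash
python3 - <<'E'
from h import *
im=cv2.imread('pics/w14.png'); hsv=cv2.cvtColor(im,cv2.COLOR_BGR2HSV)
r=np.where(hsv[194,250:400,1]<90)[0]+250; s=np.where(hsv[214,300:350,1]<90)[0]+300; print(r.min(),r.max(),s.min(),s.max())
for z in(-14,-7,0,7,14):
  k=ray('w14.png',(r.min()+r.max())/2,194,z); a,b=ray('w14.png',r.min()-.5,194,z),ray('w14.png',r.max()+.5,194,z); c,d=ray('w14.png',s.min()-.5,214,z),ray('w14.png',s.max()+.5,214,z); print(z,k.round(1),np.linalg.norm(a-b).round(1),np.linalg.norm(c-d).round(1))
o=env.get_obs()
# apparent finger gap in pixels vs expected at tip
p=o['position'];R=o['orientation']
for t in(-8,0,8): print(t,proj('w14.png',[p+R@[8,15,t],p+R@[8,-15,t],p+R@[-8,15,t],p+R@[-8,-15,t]]).round().tolist())
E
```

```text
266 380 312 334
-14 [ 589.8 -183.1  -14. ] 83.6 17.0
-7 [ 589.2 -181.5   -7. ] 80.8 16.4
0 [ 588.5 -179.9    0. ] 78.0 15.9
7 [ 587.9 -178.4    7. ] 75.2 15.3
14 [ 587.2 -176.8   14. ] 72.4 14.7
-8 [[347.0, 219.0], [302.0, 219.0], [347.0, 242.0], [302.0, 242.0]]
0 [[346.0, 216.0], [303.0, 216.0], [346.0, 237.0], [303.0, 237.0]]
8 [[346.0, 212.0], [304.0, 212.0], [345.0, 233.0], [304.0, 233.0]]
```

The key images about 7 mm nearer to zero height than reported, so the z reading runs low here. I try the grip at this depth.

Emit:
move_arm(
  deltas=[
    [0,0,0,0],
    [0,0,0,0],
    [0,0,0,0],
    [0,0,0,0],
  ],
  jaw=8,
)

```text
time: 42.07
position: [598.6, -200.8, 0.8]
orientation: [[-0.392, 0.92, -0.0], [0.92, 0.392, -0.0], [-0.0, -0.0, -1.0]]
ft_force: [0.1, -0.3, -0.2]
finger_gap: 0.097
grip_force: 0.0
```

Still no contact. By the picture the tips sit 15 to 20 mm behind where the TCP reading puts them, so I keep stepping down gently with the jaw open.

Emit:
move_arm(
  deltas=[
    [0,0,0,0],
    [0,0,0,0],
    [0,0,0,0],
    [0,0,0,0],
    [0,0,1,0],
    [0,0,1,0],
    [0,0,1,0],
    [0,0,0,0],
    [0,0,0,0],
  ],
  jaw=30,
)

```text
time: 42.82
position: [598.6, -200.8, -2.4]
orientation: [[-0.392, 0.92, -0.0], [0.92, 0.392, 0.0], [0.0, -0.0, -1.0]]
ft_force: [0.2, -0.4, 0.8]
finger_gap: 0.319
grip_force: 0.0
```

Emit:
move_arm(
  deltas=[
    [0,0,0.7,0],
    [0,0,0.7,0],
    [0,0,0.6,0],
    [0,0,0,0],
    [0,0,0,0],
  ],
)

```text
time: 43.23
position: [598.6, -200.8, -4.3]
orientation: [[-0.392, 0.92, -0.0], [0.92, 0.392, 0.0], [0.0, -0.0, -1.0]]
ft_force: [0.2, -0.7, 0.1]
finger_gap: 0.316
grip_force: 0.0
```

Emit:
move_arm(
  deltas=[
    [0,0,0,0],
    [0,0,0,0],
    [0,0,0,0],
    [0,0,0,0],
  ],
  jaw=8,
)

```text
time: 43.57
position: [598.7, -200.8, -4.2]
orientation: [[-0.392, 0.92, 0.0], [0.92, 0.392, 0.0], [-0.0, 0.0, -1.0]]
ft_force: [0.3, -0.3, 0.4]
finger_gap: 0.095
grip_force: 0.0
```

Emit:
move_arm(
  deltas=[
    [0,0,0,0],
    [0,0,0,0],
    [0,0,0,0],
    [0,0,0,0],
    [0,0,1,0],
    [0,0,1,0],
    [0,0,1,0],
    [0,0,0,0],
    [0,0,0,0],
  ],
  jaw=28,
)

```text
time: 44.32
position: [598.5, -200.8, -7.4]
orientation: [[-0.392, 0.92, -0.0], [0.92, 0.392, 0.0], [0.0, -0.0, -1.0]]
ft_force: [0.1, -1.2, -0.1]
finger_gap: 0.3
grip_force: 0.0
```

Emit:
move_arm(
  deltas=[
    [0,0,0.7,0],
    [0,0,0.7,0],
    [0,0,0.6,0],
    [0,0,0,0],
    [0,0,0,0],
  ],
)

```text
time: 44.73
position: [598.6, -200.8, -9.3]
orientation: [[-0.392, 0.92, -0.0], [0.92, 0.392, 0.0], [0.0, -0.0, -1.0]]
ft_force: [-1.1, -0.3, -0.1]
finger_gap: 0.299
grip_force: 0.0
```

Emit:
move_arm(
  deltas=[
    [0,0,0,0],
    [0,0,0,0],
    [0,0,0,0],
    [0,0,0,0],
    [0,0,0,0],
  ],
  jaw=8,
)

```text
time: 45.15
position: [598.7, -200.8, -9.2]
orientation: [[-0.392, 0.92, 0.0], [0.92, 0.392, -0.0], [-0.0, 0.0, -1.0]]
ft_force: [0.2, -0.2, 0.4]
finger_gap: 0.142
grip_force: 14.9
```

Gripped at 13.3 mm, the shank's width. I go 2 mm deeper for a firmer hold, regrip and lift.

Emit:
move_arm(
  deltas=[
    [0,0,0,0],
    [0,0,0,0],
    [0,0,0,0],
    [0,0,0.7,0],
    [0,0,0.7,0],
    [0,0,0.6,0],
    [0,0,0,0],
    [0,0,0,0],
  ],
  jaw=28,
)

```text
time: 45.82
position: [598.6, -200.8, -11.4]
orientation: [[-0.392, 0.92, -0.0], [0.92, 0.392, 0.0], [0.0, -0.0, -1.0]]
ft_force: [1.1, 0.1, -0.3]
finger_gap: 0.299
grip_force: 0.0
```

Emit:
move_arm(
  deltas=[
    [0,0,0,0],
    [0,0,0,0],
    [0,0,0,0],
    [0,0,0,0],
    [0,0,0,0],
    [0,0,0,0],
  ],
  jaw=0,
  grip_force=25,
)

```text
time: 46.32
position: [598.7, -200.8, -11.2]
orientation: [[-0.392, 0.92, 0.0], [0.92, 0.392, -0.0], [-0.0, 0.0, -1.0]]
ft_force: [0.4, 0.9, 0.8]
finger_gap: 0.136
grip_force: 25.0
```

Emit:
move_arm(
  deltas=[
    [0,0,-3,0],
    [0,0,-7,0],
    [0,0,-10,0],
    [0,0,-20,0],
    [0,0,-25,0],
    [0,0,-20,0],
    [0,0,0,0],
    [0,0,0,0],
  ],
)

```text
time: 46.98
position: [599.7, -201.4, 75.6]
orientation: [[-0.392, 0.92, 0.003], [0.92, 0.392, -0.002], [-0.003, 0.002, -1.0]]
ft_force: [-0.1, -0.3, -2.2]
finger_gap: 0.144
grip_force: 25.0
```

```bash
python3 - <<'E'
from h import *
cap('wrist','w15.png'); asc('w15.png',250,410,150,280,2,4); go(657.5,-2.8,75,2.2)
E
```

```text
150 ................................................................................
154 ................................................................................
158 ................................................................................
162 ................................................................................
166 ................................................................................
170 ................................................................................
174 ................................................................................
178 ................................................................................
182 ................................................................................
186 .........----..................-+++++++++++.................------..............
190 .......-++++++-................-+++++++++++................-######+.............
194 .......++++++++++++++++++++++++++++++++++++++++++++++##############-............
198 .......+++++++++++++++++++++++++++++++++++++++++++##########+######-........
[... 1099 characters left out ...]
..........
254 .................++++++++++++---++++++++++----+++++++++++.......................
258 .................++++++++++++---++++++++++----+++++++++++-......................
262 -----------------------+++++----++++++++++----+++++-----------------------------
266 -----------------------+++++----++++++++++----+++++-----------------------------
270 -----------------------+++++----++++++++++-----++++-----------------------------
274 -----------------------+++++------+++-+++------++++-----------------------------
278 ---------------------..++++-------+++-+++------++++..---------------------------
t 47.03 pos [ 598.5 -200.7   73.7] jawang 23.1 j6 -51.9 | shift [159.  131.8  -1.3] twist 20.9
```

The key is held level. Carrying it to the free half of the key tray.

Emit:
move_arm(
  deltas=[
    [20,16.1,0,0],
    [20,16.1,0,0],
    [20,16.1,0,0],
    [20,16.1,0,0],
    [20,16.1,0,0],
    [20,16.1,0,0],
    [20,16.1,0,0],
    [20,16.1,0,0],
    [0,0,0,5.2],
    [0,0,0,5.2],
  ],
)

```text
time: 47.87
position: [653.1, -1.2, 71.2]
orientation: [[-0.218, 0.976, -0.004], [0.976, 0.218, 0.001], [0.002, -0.004, -1.0]]
ft_force: [0.0, 0.1, -1.0]
finger_gap: 0.141
grip_force: 25.0
```

Emit:
move_arm(
  deltas=[
    [0,0,0,5.2],
    [0,0,0,5.2],
    [0,0,0,0],
    [0,0,0,0],
    [0,0,0,0],
  ],
)

```text
time: 48.28
position: [653.7, -3.1, 72.5]
orientation: [[-0.041, 0.999, -0.002], [0.999, 0.041, 0.0], [0.0, -0.002, -1.0]]
ft_force: [0.4, 0.3, -1.4]
finger_gap: 0.141
grip_force: 25.0
```

```bash
python3 - <<'E'
from h import *
cap('wrist','w16.png'); asc('w16.png',150,460,90,260,4,6); go(654,-2.9,-7,2.2)
c=proj('w16.png',[[611+s*100*.9993-t*70*.038,-4.5+s*100*.038+t*70*.9993,25] for s,t in((-1,-1),(-1,1),(1,1),(1,-1))]); print(c.round().tolist())
E
```

```text
90 ..............................................................................
96 ..............................................................................
102 ..............................................................................
108 ..............................................................................
114 ..............................................................................
120 ###############################################################...............
126 ##############################++++###########+######++++++#####...............
132 #+++-------------------------------------------------------####...............
138 #++++------------------------------------------------------###+...............
144 #+++#------------------------------------------------------+##-...............
150 #+++#------------------------------------------------------+##................
156 ##++#-----------------------------------------------------++##................
162 ##+++----------+------------------------------------------++##................
168 ##++++--------++++-
[... 756 characters left out ...]
-----------++#####++----------+##.................
228 ..##+++####################+--------####+#####+####+------+##.................
234 ..###++####################+--------####-#####++####------+##.................
240 ..###++#++------###+---------------#####-#####++####+-----+##.................
246 ...##+++---------------------------#####-#####+-#####-----+##.................
252 ...##+++--------------------------+#####-#####+-#####+---++##.................
258 ...###+++-------------------------#####+-#####+-######---++##.................
t 48.33 pos [653.9  -3.1  72.9] jawang 2.4 j6 -12.5 | shift [ 0.2  0.2 79.9] twist 0.2
[[167.0, 280.0], [145.0, 121.0], [397.0, 122.0], [387.0, 281.0]]
```

The tray's corners match the projection, and the key hangs over the free half clear of the other key. Lowering.

Emit:
move_arm(
  deltas=[
    [0,0,15,0],
    [0,0,20,0],
    [0,0,18,0],
    [0,0,10,0],
    [0,0,6,0],
    [0,0,3,0],
    [0,0,2,0],
    [0,0,0,0],
    [0,0,0,0],
    [0,0,0,0],
  ],
)

```text
time: 49.17
position: [655.2, -3.2, 0.7]
orientation: [[-0.04, 0.999, 0.002], [0.999, 0.04, -0.0], [-0.0, 0.002, -1.0]]
ft_force: [-0.1, -0.4, -0.5]
finger_gap: 0.141
grip_force: 25.0
```

Emit:
move_arm(
  deltas=[
    [0,0,1,0],
    [0,0,1,0],
    [0,0,0,0],
    [0,0,0,0],
    [0,0,0,0],
  ],
)

```text
time: 49.58
position: [654.4, -3.1, -2.2]
orientation: [[-0.04, 0.999, -0.0], [0.999, 0.04, -0.0], [-0.0, -0.0, -1.0]]
ft_force: [-0.6, 0.3, -0.6]
finger_gap: 0.139
grip_force: 25.0
```

Emit:
move_arm(
  deltas=[
    [0,0,1.3,0],
    [0,0,1.2,0],
    [0,0,1,0],
    [0,0,0,0],
    [0,0,0,0],
  ],
)

```text
time: 50.0
position: [654.3, -3.1, -5.9]
orientation: [[-0.04, 0.999, -0.0], [0.999, 0.04, 0.0], [0.0, -0.0, -1.0]]
ft_force: [-0.7, -0.5, -0.1]
finger_gap: 0.138
grip_force: 25.0
```

Emit:
move_arm(
  deltas=[
    [0,0,0.6,0],
    [0,0,0.5,0],
    [0,0,0,0],
    [0,0,0,0],
  ],
)

```text
time: 50.33
position: [654.4, -3.1, -6.9]
orientation: [[-0.04, 0.999, -0.0], [0.999, 0.04, 0.0], [0.0, -0.0, -1.0]]
ft_force: [0.5, 0.1, -1.0]
finger_gap: 0.137
grip_force: 25.0
```

Emit:
move_arm(
  deltas=[
    [0,0,0.5,0],
    [0,0,0.4,0],
    [0,0,0,0],
    [0,0,0,0],
  ],
)

```text
time: 50.67
position: [654.6, -3.1, -7.2]
orientation: [[-0.04, 0.999, 0.0], [0.999, 0.04, -0.0], [-0.0, 0.0, -1.0]]
ft_force: [-1.5, 0.5, 2.6]
finger_gap: 0.138
grip_force: 25.0
```

Contact; releasing and rising.

Emit:
move_arm(
  deltas=[
    [0,0,0,0],
    [0,0,0,0],
    [0,0,0,0],
    [0,0,0,0],
    [0,0,0,0],
  ],
  jaw=34,
)

```text
time: 51.08
position: [654.4, -3.1, -7.9]
orientation: [[-0.04, 0.999, -0.0], [0.999, 0.04, 0.0], [0.0, -0.0, -1.0]]
ft_force: [0.1, 0.8, -0.0]
finger_gap: 0.365
grip_force: 0.0
```

Emit:
move_arm(
  deltas=[
    [0,0,-10,0],
    [0,0,-20,0],
    [0,0,-30,0],
    [0,0,-30,0],
    [0,0,-30,0],
    [0,0,-30,0],
    [0,0,0,0],
    [0,0,0,0],
    [0,0,0,0],
  ],
)

```text
time: 51.83
position: [654.0, -3.1, 141.9]
orientation: [[-0.04, 0.999, -0.001], [0.999, 0.04, 0.0], [0.0, -0.001, -1.0]]
ft_force: [-0.4, -0.8, -0.1]
finger_gap: 0.358
grip_force: 0.0
```

```bash
python3 - <<'E'
from h import *
cap('wrist','w17.png'); asc('w17.png',170,420,110,250,3,4)
print(proj('w17.png',[[654.5-36,-3+26+1.5,11],[654.5+36,-3+26-1.5,11],[654.5,-3-42,11]]).round())
# saws & blocks from top view: bright tops
cap('scene','s17.png'); cap('top','t17.png')
for n,c in dict(big=(536,-394),small=(476.4,-391.3)).items(): saw('t17.png',c[0],c[1],dict(big=25.5,small=19)[n])
asc('s17.png',105,190,185,265,1,3); asc('s17.png',428,500,183,265,1,3)
E
```

```text
110 ....................................................................................
114 ....................................................................................
118 ....------+++++++++++++################################################.............
122 ....###################################################################.............
126 ....##++++++++++++++++--------+++#++++------++++++----+++----------####.............
130 ....+#++++---------------------------------------------------------####.............
134 ....+##+++---------------------------------------------------------####.............
138 ....-##+++---------------------------------------------------------####.............
142 .....##+++---------------------------------------------------------#+##.............
146 .....##+++---------------------------------------------------------#+#+.............
150 .....##+++---------------------------------------------------------++#+.............
154 .....+#++++--------------------------------------------------------#+#+.............
158 .....+##+++-----------------
[... 6020 characters left out ...]
##-....
240 ...--+###----------+####++####+####+-+###+++++++------------++--###+....
243 ...--+##+----------++###++++++++++++++++++++++---------------++-####....
246 ...--+##+-------------------++++++++++++++++-----------------++-+###....
249 ....-+##+-----------------------------------------------------+--###+...
252 ....-+++++###################++------------------------------++--###+...
255 ....++++++++++++++++++++++++++++##################+#++---------+-+###...
258 ....----------------++++++++++++++++++++++++++++++++++###############+..
261 ........................------------------+++++++++++++++++++++++++-....
264 ...............................................-----------------+-......
```

The pictures show everything in place: the key flat in its tray, three saws and three blocks standing clear of walls and each other. Handing in.

```bash
python3 -c "
from bench import env
print(env.hand_in())"
```

```text
the job is handed in; nothing more can be done
None
```

I put both hole saws, both step blocks and the chuck key in their trays and handed the job in at about 52 s; the last pictures show all five in place with the arm clear, but hand-in returned no verdict.

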